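Open the grinding jar and empty its balls

TASK

Milling is finished: with the jar left in its seat in the mill, turn its bayonet lid a quarter turn anticlockwise, lift it off and set it down flat in the metal tray. In the mill's well the jar can only be held from straight above, so lift it out, stand it upright on the tray or the bench with the balls still in it, let go and take a fresh hold for tipping; then, with its lip close over the steel bowl, tip all four balls into the bowl. Finally stand the empty jar upright in the tray with the lid: set both down without dropping them, and leave the amber bottle, the amber flask and the beaker where they are.

Things in the scene. Friction and masses are not known exactly. Their poses are not given: they have to be found in the camera images.
- mill: White fixed bench mill 120 mm high, from -140 to 140 mm along its x and -140 to 180 mm along its y. Origin on the bench under the axis of a round well 140 mm across in its deck; z up. Jar and lid stand in the well: the jar's body is reached only straight down, fingers inside the well. A clear hood stands open, leaning out from the +y edge (250 mm high, out to y 335); a 14 mm high knob is on the deck at x 75, y -112.
- seat (a point): Floor of the jar's hexagonal seat at the well's axis, 42 mm above the bench (the jar's rim is so 12 mm below the deck). Six rails, 9 mm high, keep the jar's foot from turning, with 1 mm play each side (about 4 degrees of turn); it lifts straight out.
- lid_grip (a point): The jar's lid: centre of the upright bar on its top. The bar is 50 mm long (along this point's x), 14 mm thick (y), 24 mm high, on a round steel cap 67 mm across and 19.5 mm high; the point is 31.5 mm above the lid's underside, z up. Turned anticlockwise seen from above, the lid is free to lift after about 70 degrees and meets a stop at about 94 degrees.
- jar_center (a point): Steel grinding jar: point on its axis, half-way up, 33 mm above its underside; z along the axis to the mouth. 66 mm high: hexagonal foot 48 mm across flats, 10 mm high; round body 58 mm across from 10 to 50 mm; neck 48 mm across (56 mm over its two lugs) from 50 to 66 mm.
- jar_mouth (a point): Centre of the jar's mouth, on its axis, 66 mm above its underside.
- tray: Fixed shallow aluminium tray for things to be washed, 150 mm (its x) by 230 mm (its y), walls 14 mm high and 3 mm thick, floor 3 mm thick. Origin at the centre of its underside, on the bench; z up. Lid and jar fit side by side along its y, 110 mm apart.
- bowl_rim (a point): Open round steel bowl for the balls, loose on the bench, 300 g, 124 mm across and 48 mm high: centre of its mouth, at rim height.
- ball0_center (a point): Steel ball, 15 mm across, 14 g, in the jar at the start: its centre.
- ball1_center (a point): Second such ball.
- ball2_center (a point): Third such ball.
- ball3_center (a point): Fourth such ball.
- bottle: Bystander: amber glass bottle with a black cap, 60 mm across, 115 mm high; origin at the centre of its underside.
- flask: Bystander: amber volumetric flask, 72 mm across, 160 mm high; origin at the centre of its underside.
- beaker: Bystander: clear beaker, 68 mm across, 75 mm high; origin at the centre of its underside.
- lid: The same lid, 170 g; origin at the centre of its underside (the skirt's edge). Two lugs inside its skirt hook under two lugs of the jar's neck. A sprung seal disc inside presses it up against them with about 8 N, so it turns against friction (about 0.2 N m) and rises about 2 mm when free. It stands on its skirt when put down.
- jar: The same jar, 420 g without its balls; origin at the centre of its underside. The bore is 36 mm across at its floor, 10 mm up, and widens to 43 mm at the mouth: the balls roll out within a second once the jar is tipped level or a little past (90 to 100 degrees from upright).
Things that resemble listed ones, but are neither listed nor needed, are in the scene too. Leave any yellow look-alike of the part that bears bowl_rim alone.

How it is judged:
By the outcome, as a careful person would: the job done as asked, in the order asked, and still so for the second after the job is handed in, with the robot touching nothing.
It also fails if it takes over 72 s, if anything falls off the work surface, if the arm or the gripper's body presses on something with over 40 N, if the wrist force passes 120 N, or if a joint passes its speed limit or range.

ROBOT

A 6-joint arm with a two-finger parallel gripper is mounted at the origin on the work surface. World frame = base frame: x ahead of the robot, y to its left, z up, the work surface at z = 0. Lengths are in m, angles in rad, forces in N, time in s.
With the tool pointing down it reaches from about 0.3 to 0.85 m from the base axis. Payload 5.4 kg.
Tool frame: the origin (TCP) lies at the very end of the fingers, on their centre line; the grasp point (between the pads) lies robot.tcp_to_grasp behind it (robot.tcp_to_grasp is the distance from the TCP to the grasp point, in m); z points along the fingers, y is the direction in which the jaws open and shut (so a half turn about z gives the same grasp; the last joint's range is limited). The gripper opens to 85 mm and grips with 20 to 120 N. Pads are 22 mm wide; open, the fingers measure 114 mm over their backs; the gripper's body (76 mm by 85 mm) begins 54 mm behind the grasp point. The pads swing forward as they close: fully open they stand 13 mm farther back than shut.
Start: joints at [0.96, 0.158, 1.597, -0, 1.386, -0.21], TCP at [0.224, 0.529, 0.231] pointing down, gripper open.
Joint ranges: [-2.91, 2.91], [-0.94, 2.29], [0.18, 2.7], [-1.29, 4.43], [0.17, 2.64], [-3, 3]. Speed limits (rad/s): [2.57, 2.57, 3.14, 3.14, 3.14, 3.14].

INTERFACE

Orientations are given as a rotation vector (axis times angle).
In Python, from workcell import robot gives the robot as it stands.
- The arm moves only by the tool carry_out, never from a script. Its argument "steps" is text: rows parted by semicolons, each of 7 numbers parted by spaces: the finger opening in mm, from 0 to 85.4, then the shift along the tool's x, y, z in mm, then the turn, a rotation vector about the tool's x, y, z in degrees. In form: gripper dx dy dz wx wy wz; .... A call has 1 to 8 rows; each row shifts and turns the commanded pose from where the row before left it, along the tool's axes as they then stand; what a row does not reach is not made up. A row lasts 1/10 s, in which the tool goes at most 50 mm and 8.59 degrees, less where a joint would pass 70% of its speed; a pose out of reach is approached as far as the arm can. A call with a gripper value outside its range is refused whole. The fingers move at their own pace and stop on an object; the grip force is fixed at half the most. Time passes only in rows, so rows that do not move let the fingers close. It gives the time, the measured TCP pose, the force and the opening at its end, in the units of the state.
- robot.read_state(): the state, without advancing time (a new reading comes with each control period).
- robot.capture(name): name is "side" or "top" or "wrist"; returns a dict with "frame" (384x512x3 uint8, blue, green, red), "fx", "fy", "cx", "cy" (pixels), "camera_from_world" (4x4, takes a point from world to camera coordinates). Camera axes: x right, y up, looking along -z (the intrinsics and any distortion apply to the point x, -y, -z); pixel columns grow to the right and rows downward; lengths in m; the calibration is good to about 2 mm. A picture is of the moment at which its call begins. There is no depth.
- robot.finish_job(): hands the job in, once; it reports no verdict.
Trained networks look in a picture, given as the dict that the camera call returned (one of the last four; its "shot" number tells which), for a name from the list of things; names that differ only in an ending like _2 or _b are one class to them, and where a whole thing is asked for, a point or a joint stands for the part that bears it (a point fixed in the world has none). Each returns a list of dicts, best first, with "conf" (0 to 1); they miss things now and then, are a little off and sometimes report something else, mostly with a low value. They report only what shows in the picture. A call takes as long as a camera call. They do not tell look-alikes from the thing itself.
- robot.search_frame(picture, query): "xy" ([column, row] in pixels, amid what is visible of it).
- robot.outline_of(picture, query): "mask" (384x512 bool, what is visible of it) and "xy" ([column, row] in pixels, amid what is visible of it).
The state is a dict: "time_s": time; "joint_pos": joint angles; "dq": joint speeds; "joint_torque": joint torques, N m; "eef_pos": TCP position; "tool_rot": TCP orientation; "wrist_force": force on the tool from outside, world axes, zero at the start; "ft_torque": the same for the moment, N m; "gripper_width": finger opening in m.
Only numpy, scipy, OpenCV 4.12 (cv2) and the standard library are available. Lean on these libraries where they do the work, as an engineer would, in place of code of your own. Each camera call takes 0.05 s, during which the arm holds its last target.

## Working session

There is one attempt and no reset: what is moved stays moved. The work goes in short steps, Python scripts to look and compute and a tool call to move; the robot and the scene stay as the last step left them, time stands still between calls to the robot, and variables do not carry over. Pictures are saved under pics/ and viewed, and the job is handed in when it is done.

Besides the shell and the picture viewer there is one more tool, called by a JSON object that holds its "fn" and its "kwargs". carry_out: Moves the arm, as the interface text tells. Its arguments: {"type":"object","properties":{"steps":{"type":"string"}},"required":["steps"]}

```bash
ls -la; mkdir -p pics
python3 - <<'E'
from workcell import robot
import cv2
print(robot.tcp_to_grasp)
print(robot.read_state())
for n in ["side","top","wrist"]:
    p=robot.capture(n); cv2.imwrite(f"pics/a_{n}.png",p["frame"]); print(n,p["shot"],p["fx"],p["fy"],p["cx"],p["cy"],p["camera_from_world"].tolist() if hasattr(p["camera_from_world"],'tolist') else p["camera_from_world"], [k for k in p])
E
```

```text
total 12
drwxr-xr-x  3 agent agent 4096 Dec  6 00:09 .
drwxr-xr-x 23 root  root  4096 Dec  6 00:09 ..
drwxr-xr-x  2 agent agent 4096 Dec  6 00:09 pics
0.0187
{'time_s': 0.0, 'joint_pos': array([ 9.59916049e-01,  1.59076221e-01,  1.59825720e+00,  2.54847859e-06,
        1.38620380e+00, -2.10107494e-01]), 'dq': array([ 3.45702583e-05, -1.28129632e-03,  1.46091585e-03, -1.40831894e-03,
       -1.78024148e-04, -1.07285137e-03]), 'joint_torque': array([-1.19606004e-03, -3.96013105e+01, -3.31415570e+01, -3.75237560e-04,
        8.68993637e-03, -2.77334891e-05]), 'eef_pos': array([0.22398802, 0.52891392, 0.23028914]), 'tool_rot': array([-6.25173309e-01, -3.07796447e+00,  2.79849822e-03]), 'wrist_force': array([0.46830298, 0.70507508, 0.02228722]), 'ft_torque': array([-0.03056614,  0.03140452,  0.01129802]), 'gripper_width': 0.08543749527774927}
side 1 476.9165003569467 476.9165003569467 256.1298480571741 197.49536593772552 [[-0.920328984545877, -0.39104847369627954, -0.008697782738456837, 0.5295380330798491], [0.2738938678963645, -0.660163005198918, 0.6994047152368236, -0.2941111625005961],
[... 320 characters left out ...]
.11407570037017802], [0.983874584701124, 0.018275413300674413, 0.17792360958534978, -0.6439849060473695], [-0.17828583047195243, 0.02058249430145212, 0.983763448996382, -1.093035580148917], [0.0, 0.0, 0.0, 1.0]] ['frame', 'fx', 'fy', 'cx', 'cy', 'camera_from_world', 'shot']
wrist 3 313.2873442535363 313.2873442535363 251.33831575557912 192.0901173473811 [[0.39109281190208395, 0.9203497225871817, -0.0016735029788253017, -0.5739513174704719], [-0.8757590944521861, 0.3715841361528297, -0.3081740388868658, 0.03893775713008981], [-0.28300604403936197, 0.12199023687678553, 0.9513285242984874, -0.3810839920488835], [0.0, 0.0, 0.0, 1.0]] ['frame', 'fx', 'fy', 'cx', 'cy', 'camera_from_world', 'shot']
```

View pics/a_side.png

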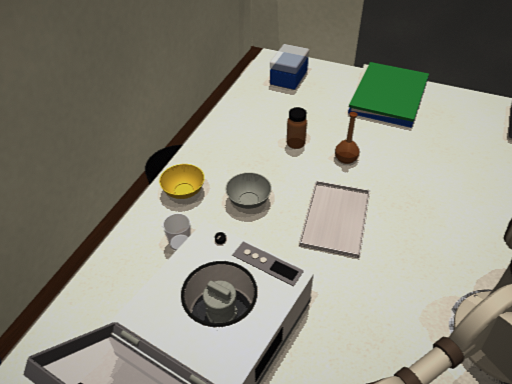

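View pics/a_top.png

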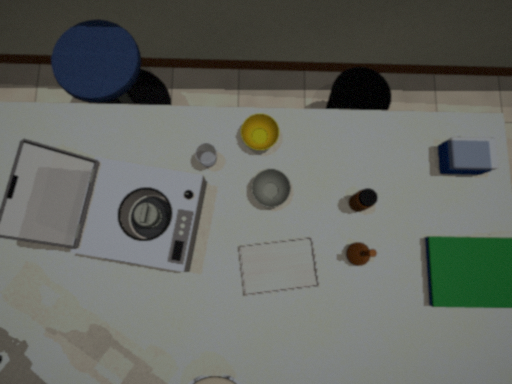

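View pics/a_wrist.png

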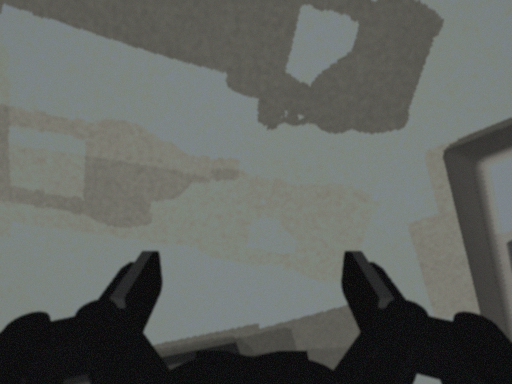

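Side view: steel bowl at about (248,192), yellow look-alike (182,182), tray (335,218), and the jar lid in the mill's well (219,295). Next I'll triangulate with the networks.

```bash
cat > h.py <<'E'
import numpy as np, cv2
from workcell import robot
from scipy.spatial.transform import Rotation as R
def ray(p,uv):
    M=np.array(p["camera_from_world"]);Rm=M[:3,:3];t=M[:3,3]
    d=np.array([(uv[0]-p["cx"])/p["fx"],-(uv[1]-p["cy"])/p["fy"],-1.0])
    return -Rm.T@t, Rm.T@d
def onz(p,uv,z):
    o,d=ray(p,uv); return o+d*(z-o[2])/d[2]
def proj(p,X):
    M=np.array(p["camera_from_world"]);X=np.atleast_2d(X);c=X@M[:3,:3].T+M[:3,3]
    return np.stack([p["cx"]+p["fx"]*c[:,0]/-c[:,2],p["cy"]-p["fy"]*c[:,1]/-c[:,2]],1)
def tri(a,ua,b,ub):
    A=[];y=[]
    for p,u in((a,ua),(b,ub)):
        o,d=ray(p,u);d=d/np.linalg.norm(d);P=np.eye(3)-np.outer(d,d);A.append(P);y.append(P@o)
    return np.linalg.lstsq(np.vstack(A),np.hstack(y),rcond=None)[0]
E
python3 - <<'E'
from h import *
s=robot.capture("side");t=robot.capture("top")
for q in ["lid_grip","lid","jar","tray","bowl_rim","bottle","flask","beaker","mill","seat"]:
    for n,p in(("S",s),("T",t)):
        try:
            r=robot.search_frame(p,q); print(n,q,[(np.round(x["xy"],1).tolist(),round(x["conf"],2)) for x in r])
        except Exception as e: print(n,q,e)
import pickle
pickle.dump((s,t),open("st.pkl","wb"))
E
```

```text
S lid_grip [([179.5, 229.8], 0.3)]
T lid_grip [([146.2, 216.4], 0.89)]
S lid [([221.5, 296.0], 0.59)]
T lid [([144.2, 214.2], 0.57)]
S jar [([218.6, 317.5], 0.49)]
T jar [([145.1, 217.0], 0.29)]
S tray [([336.3, 221.3], 0.64)]
T tray [([277.5, 266.8], 0.78)]
S bowl_rim [([180.2, 178.8], 0.94), ([244.0, 184.6], 0.84), ([218.4, 296.4], 0.66)]
T bowl_rim [([271.1, 187.0], 0.82), ([259.1, 131.4], 0.69)]
S bottle [([297.7, 130.1], 0.57), ([197.2, 327.9], 0.34)]
T bottle [([363.5, 196.9], 0.92)]
S flask []
T flask [([359.2, 252.4], 0.76)]
S beaker [([177.3, 230.1], 0.78), ([218.9, 296.9], 0.17)]
T beaker [([206.1, 156.0], 0.74), ([272.0, 187.6], 0.54)]
S mill [([196.0, 326.4], 0.87)]
T mill [([104.1, 202.0], 0.83)]
S seat [([196.6, 327.0], 0.85)]
T seat [([103.9, 207.0], 0.56), ([279.4, 266.3], 0.32)]
```

Run:
```python
from h import *
import pickle
s,t=pickle.load(open("st.pkl","rb"))
a=cv2.resize(s["frame"][215:384,20:340],None,fx=2.4,fy=2.4,interpolation=cv2.INTER_CUBIC);cv2.imwrite("pics/b_s.png",a)
b=cv2.resize(t["frame"][130:280,0:220],None,fx=3.6,fy=3.6,interpolation=cv2.INTER_CUBIC);cv2.imwrite("pics/b_t.png",cv2.convertScaleAbs(b,alpha=1.4))
for q,z in(("lid_grip",.124),("bowl_rim",.048),("tray",.003)):
    for p in (s,t):
        for x in robot.search_frame(p,q) if 0 else []: pass
print("lid",onz(t,(146.2,216.4),.124),onz(s,(221,291),.124), "bowl",onz(t,(271.1,187),.048),onz(s,(248,184.6),.048))
print("beaker",onz(t,(206,156),.04),"bottle",onz(t,(363.5,197),.06),"flask",onz(t,(359,252.4),.05),"tray",onz(t,(277.5,266.8),.003),onz(s,(336.3,219),.003))
```

```text
lid [0.56041897 0.19844102 0.124     ] [0.5642828  0.20264086 0.124     ] bowl [ 0.66666764 -0.15921079  0.048     ] [ 0.67022876 -0.16876482  0.048     ]
beaker [0.76370077 0.0457677  0.04      ] bottle [ 0.63847544 -0.44164238  0.06      ] flask [ 0.47094841 -0.42479045  0.05      ] tray [ 0.42440356 -0.18361791  0.003     ] [ 0.4248014  -0.18102817  0.003     ]
```

View pics/b_s.png

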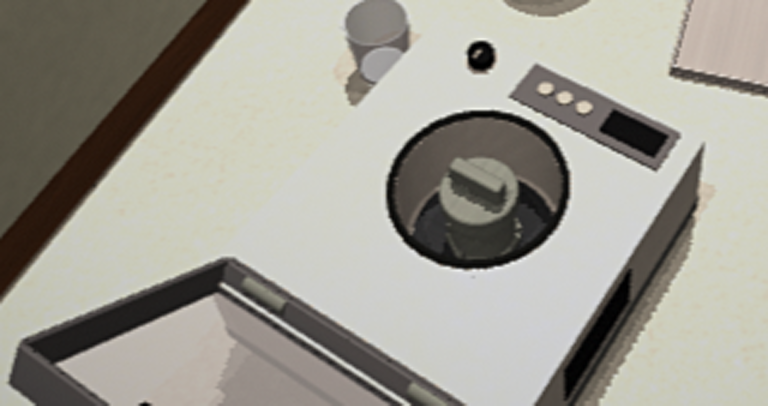

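View pics/b_t.png

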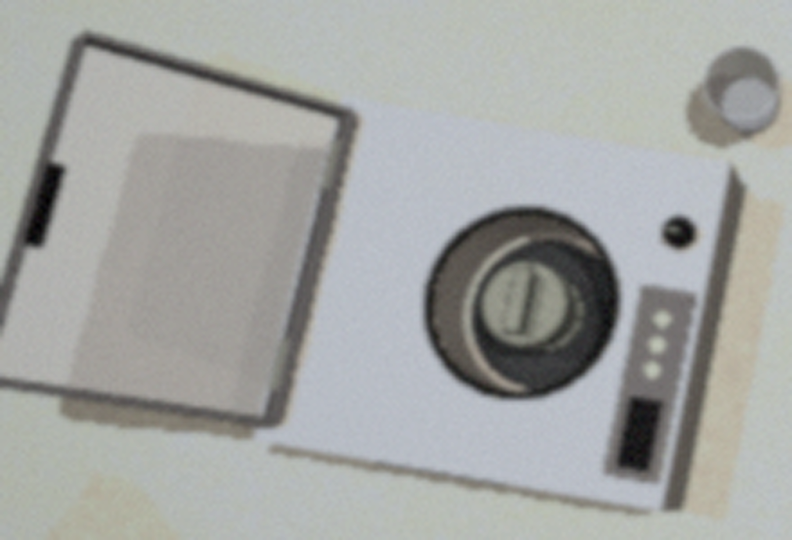

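Run:
```python
from h import *
import pickle
s,t=pickle.load(open("st.pkl","rb"))
c=lambda u,v:(u/3.6,v/3.6+130)
d=lambda u,v:(u/2.4+20,v/2.4+215)
A=onz(t,c(733,163),.12);B=onz(t,c(664,511),.12);print(A,B,np.linalg.norm(A-B),np.degrees(np.arctan2(*(A-B)[1::-1])))
print("well",onz(t,c(521,303),.12),onz(s,d(478,189),.12), tri(t,c(521,303),s,d(478,189)))
print("knob",onz(t,c(679,232),.13),onz(s,d(481,56),.13))
print("barT",onz(t,c(530,272),.136),onz(t,c(521,335),.136))
for u in((463,158),(505,180),(492,193),(450,170)): print("barS",onz(s,d(*u),.136))
# tray
for u in((240,247),(311,239),(317,286),(244,294)): print("tray",onz(t,u,.014))
for u in((318,183),(369,187),(361,254),(301,245)): print("trayS",onz(s,u,.014))
for q in["bowl_rim","tray"]:
  for n,p in(("s",s),("t",t)):
    # fresh shot needed
    pass
```

```text
[0.68334653 0.04185419 0.12      ] [0.40839932 0.08443607 0.12      ] 0.27822505946435494 -8.803622637280347
well [0.56715321 0.20405366 0.12      ] [0.56621368 0.20758669 0.12      ] [0.56767548 0.20519187 0.11571813]
knob [0.6244421  0.08113499 0.13      ] [0.62247252 0.08524299 0.13      ]
barT [0.58964956 0.19443322 0.136     ] [0.54042016 0.19820405 0.136     ]
barS [0.58556424 0.19418726 0.136     ]
barS [0.54404024 0.20021016 0.136     ]
barS [0.54850373 0.21554742 0.136     ]
barS [0.59016172 0.20895685 0.136     ]
tray [ 0.48289768 -0.0665809   0.014     ]
tray [ 0.51089327 -0.28681117  0.014     ]
tray [ 0.36885604 -0.30329104  0.014     ]
tray [ 0.34250152 -0.08153148  0.014     ]
trayS [ 0.50788507 -0.28095815  0.014     ]
trayS [ 0.37359459 -0.31941473  0.014     ]
trayS [ 0.3362154  -0.08463068  0.014     ]
trayS [ 0.47889038 -0.05517565  0.014     ]
```

```bash
cat >> h.py <<'E'
def down(yaw): # tool pointing down with tool x at yaw (deg)
    y=np.radians(yaw); x=np.array([np.cos(y),np.sin(y),0]); z=np.array([0,0,-1.]); return R.from_matrix(np.stack([x,np.cross(z,x),z],1))
def cur():
    s=robot.read_state(); return s["eef_pos"],R.from_rotvec(s["tool_rot"]),s
def rows(wps,g,start=None,dec=1):
    """wps: list of (pos,R,n); prints rounded rows"""
    p,r=(cur()[:2] if start is None else start); p=np.array(p);out=[]
    for P,Q,n in wps:
        P=np.array(P)
        for k in range(n):
            rem=n-k
            dp=r.inv().apply(P-p)/rem*1e3; w=np.degrees((r.inv()*Q).as_rotvec())/rem
            dp=np.round(dp,dec);w=np.round(w,dec)
            p=p+r.apply(dp/1e3);r=r*R.from_rotvec(np.radians(w))
            out.append(" ".join("%g"%v for v in [g,*(dp+0),*(w+0)]))
    for i in range(0,len(out),8): print("; ".join(out[i:i+8])+"\n")
    return p,r
def st():
    p,r,s=cur();print("t",round(s["time_s"],2),"p",np.round(p,4),"R",np.round(r.as_matrix(),3).tolist(),"q",np.round(s["joint_pos"],3),"F",np.round(s["wrist_force"],1),"w",round(s["gripper_width"]*1e3,1))
E
python3 - <<'E'
from h import *
p,r,s=cur()
rows([((.27,.49,.31),r*R.from_rotvec([0,0,np.radians(35)]),5),((.567,.205,.28),r*R.from_rotvec([0,0,np.radians(95)]),10),((.567,.205,.28),down(-8),10)],85)
E
```

```text
85 -11.5 -3.7 -15.7 0 0 7; 85 -11.8 -2.3 -15.8 0 0 7; 85 -12 -0.8 -15.7 0 0 7; 85 -12.1 0.7 -15.8 0 0 7; 85 -11.9 2.1 -15.7 0 0 7; 85 -39.9 10.1 3 0 0 6; 85 -38.6 14.2 3 0 0 6; 85 -37 18.1 3 0 0 6

85 -34.9 21.9 3 0 0 6; 85 -32.4 25.4 3 0 0 6; 85 -29.5 28.7 3 0 0 6; 85 -26.4 31.6 3 0 0 6; 85 -22.9 34.2 3 0 0 6; 85 -19.2 36.4 3 0 0 6; 85 -15.3 38.1 3 0 0 6; 85 0 0 0 0 0 7

85 0 0 0 0 0 7; 85 0 0 0 0 0 7; 85 0 0 0 0 0 7; 85 0 0 0 0 0 7; 85 0 0 0 0 0 7; 85 0 0 0 0 0 7; 85 0 0 0 0 0 7; 85 0 0 0 0 0 7

85 0 0 0 0 0 7
```

Candidates:
- **Lid:** the grey barred cap in the well at side (219,290). The network also offered the clear beaker at (179,230), which I reject because it has no bar and isn't in the mill.
- **Bowl:** grey steel at side (248,192), top (271,187). The yellow one at side (182,182), top (259,131) is the look-alike to leave alone.

The close crop of the well shows the cap with its upright bar, so the lid choice is confirmed.

{"fn": "carry_out", "kwargs": {"steps": "85 -11.5 -3.7 -15.7 0 0 7; 85 -11.8 -2.3 -15.8 0 0 7; 85 -12 -0.8 -15.7 0 0 7; 85 -12.1 0.7 -15.8 0 0 7; 85 -11.9 2.1 -15.7 0 0 7; 85 -39.9 10.1 3 0 0 6; 85 -38.6 14.2 3 0 0 6; 85 -37 18.1 3 0 0 6"}}

```text
time_s: 2.05
eef_pos: [0.36, 0.4035, 0.3012]
tool_rot: [1.938, 2.473, 0.001]
wrist_force: [-0.0, 1.3, -0.8]
gripper_width: 0.085
```

{"fn": "carry_out", "kwargs": {"steps": "85 -34.9 21.9 3 0 0 6; 85 -32.4 25.4 3 0 0 6; 85 -29.5 28.7 3 0 0 6; 85 -26.4 31.6 3 0 0 6; 85 -22.9 34.2 3 0 0 6; 85 -19.2 36.4 3 0 0 6; 85 -15.3 38.1 3 0 0 6; 85 0 0 0 0 0 7"}}

```text
time_s: 2.85
eef_pos: [0.5696, 0.201, 0.2789]
tool_rot: [2.792, 1.437, -0.002]
wrist_force: [-0.6, 0.5, -0.3]
gripper_width: 0.0848
```

{"fn": "carry_out", "kwargs": {"steps": "85 0 0 0 0 0 7; 85 0 0 0 0 0 7; 85 0 0 0 0 0 7; 85 0 0 0 0 0 7; 85 0 0 0 0 0 7; 85 0 0 0 0 0 7; 85 0 0 0 0 0 7; 85 0 0 0 0 0 7"}}

```text
time_s: 3.65
eef_pos: [0.5669, 0.205, 0.2799]
tool_rot: [3.141, -0.034, -0.0]
wrist_force: [-0.9, -1.3, -0.6]
gripper_width: 0.0847
```

{"fn": "carry_out", "kwargs": {"steps": "85 0 0 0 0 0 7; 85 0 0 0 0 0 0"}}

```text
time_s: 3.85
eef_pos: [0.5669, 0.205, 0.2799]
tool_rot: [3.134, -0.219, -0.0]
wrist_force: [0.1, -0.0, 0.0]
gripper_width: 0.0849
```

Run:
```python
from h import *
import pickle
st()
s=robot.capture("side");t=robot.capture("top");w=robot.capture("wrist")
pickle.dump((s,t,w),open("st2.pkl","wb"))
cv2.imwrite("pics/c_w.png",cv2.resize(w["frame"],None,fx=1.5,fy=1.5))
print(robot.search_frame(w,"lid_grip"),robot.search_frame(w,"lid"))
```

```text
t 3.85 p [0.5669 0.205  0.2799] R [[0.99, -0.139, -0.0], [-0.139, -0.99, -0.0], [-0.0, 0.0, -1.0]] q [ 0.147  0.202  1.451 -0.     1.488  1.857] F [ 0.1 -0.   0. ] w 84.9
[{'xy': [252.1, 168.5], 'conf': 0.71}] [{'xy': [251.5, 170.5], 'conf': 0.89}]
```

View pics/c_w.png

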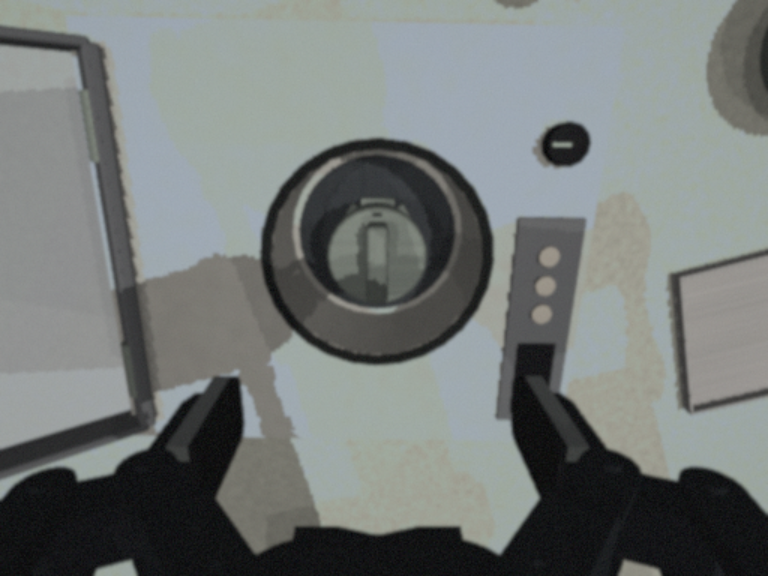

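Run:
```python
from h import *
import pickle
s,t,w=pickle.load(open("st2.pkl","rb"))
f=w["frame"][110:225,190:310]; f=cv2.resize(f,None,fx=5,fy=5,interpolation=cv2.INTER_CUBIC)
cv2.imwrite("pics/c_w2.png",cv2.convertScaleAbs(f,alpha=1.6))
C,_=ray(w,(0,0));print("cam",C)
```

```text
cam [0.64553906 0.19430717 0.4231149 ]
```

View pics/c_w2.png

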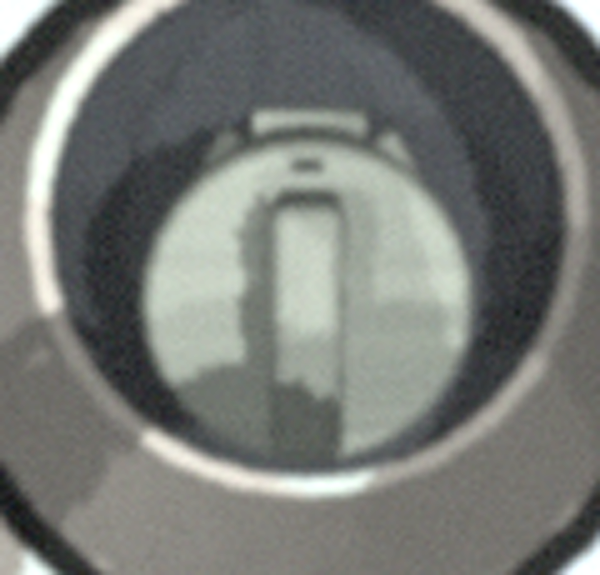

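Run:
```python
from h import *
import pickle
s,t,w=pickle.load(open("st2.pkl","rb"))
c=lambda u,v:(u/5+190-.4,v/5+110-.4)
for z in(.106,.112,.116):
    P=[onz(w,c(*u),z) for u in((307,143),(145,303),(470,305),(307,462))]
    print(z,np.round(P,4).tolist(),np.linalg.norm(P[1]-P[2]),np.linalg.norm(P[0]-P[3]))
    print((P[1]+P[2])/2,(P[0]+P[3])/2)
for z in(.13,.136):
    print(z,[np.round(onz(w,c(*u),z),4) for u in((309,200),(274,300),(344,300),(309,458))])
# well rim from mask threshold
P=[onz(w,(u/1.5,v/1.5),.12) for u,v in((378,140),(262,250),(493,250),(378,363))];print(np.round(P,4),np.mean(P,0))
```

```text
0.106 [[0.5993, 0.2012, 0.106], [0.571, 0.2391, 0.106], [0.5613, 0.1721, 0.106], [0.5315, 0.2105, 0.106]] 0.06770376121161363 0.06841097716744553
[0.5661643  0.20563855 0.106     ] [0.56539219 0.20585603 0.106     ]
0.112 [[0.6002, 0.201, 0.112], [0.5724, 0.2383, 0.112], [0.5629, 0.1726, 0.112], [0.5337, 0.2102, 0.112]] 0.06642276630477938 0.06711660131956397
[0.56766612 0.20542416 0.112     ] [0.56690862 0.20563752 0.112     ]
0.116 [[0.6007, 0.201, 0.116], [0.5734, 0.2377, 0.116], [0.564, 0.1728, 0.116], [0.5351, 0.21, 0.116]] 0.06556876970022318 0.0662536840876429
[0.56866733 0.20528122 0.116     ] [0.56791957 0.20549185 0.116     ]
0.13 [array([0.5921, 0.2017, 0.13  ]), array([0.5738, 0.2111, 0.13  ]), array([0.572 , 0.1977, 0.13  ]), array([0.5409, 0.2088, 0.13  ])]
0.136 [array([0.5932, 0.2016, 0.136 ]), array([0.5753, 0.2107, 0.136 ]), array([0.5735, 0.1977, 0.136 ]), array([0.5431, 0.2085, 0.136 ])]
[[0.642  0.1943 0.12  ]
 [0.5838 0.2797 0.12  ]
 [0.5629 0.1284 0.12  ]
 [0.4911 0.215  0.12  ]] [0.56997916 0.20436727 0.12      ]
```

The close crop shows the cap centred at crop (306,303) and the bar spanning columns 274–344, parallel to the tool's x axis. The lid is at (0.567, 0.2055) with its bar at -7.8°, which matches the tool.

{"fn": "carry_out", "kwargs": {"steps": "45 0 -0.5 40 0 0 0; 45 0 0 40 0 0 0; 45 0 0 40 0 0 0; 45 0 0 25 0 0 0; 45 0 0 12 0 0 0; 45 0 0 8 0 0 0; 45 0 0 0 0 0 0; 45 0 0 0 0 0 0"}}

```text
time_s: 4.9
eef_pos: [0.5682, 0.2057, 0.1167]
tool_rot: [-3.133, 0.218, -0.004]
wrist_force: [-0.5, -0.9, 0.4]
gripper_width: 0.045
```

Run:
```python
from h import *
st()
w=robot.capture("wrist");s=robot.capture("side")
cv2.imwrite("pics/d_w.png",cv2.convertScaleAbs(w["frame"],alpha=1.5))
cv2.imwrite("pics/d_s.png",cv2.convertScaleAbs(cv2.resize(s["frame"][200:384,120:330],None,fx=3.5,fy=3.2),alpha=1.2))
```

```text
t 4.9 p [0.5682 0.2057 0.1167] R [[0.99, -0.138, 0.003], [-0.138, -0.99, 0.0], [0.003, -0.001, -1.0]] q [0.148 0.34  1.617 0.    1.182 1.857] F [-0.5 -0.9  0.4] w 45.0
```

View pics/d_w.png

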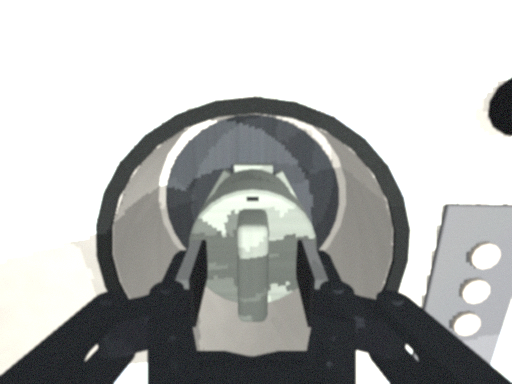

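View pics/d_s.png

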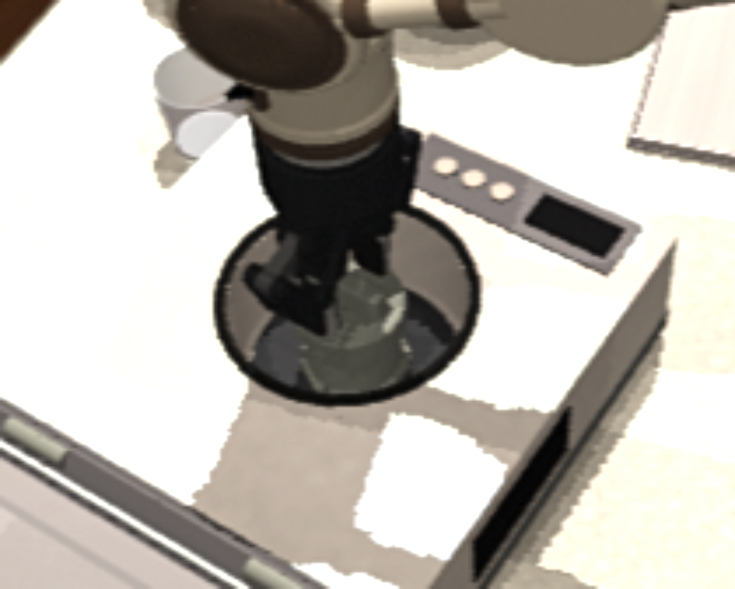

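The bar sits midway between the fingers (column 253), so I'll close on it.

{"fn": "carry_out", "kwargs": {"steps": "5 0 0 0 0 0 0; 5 0 0 0 0 0 0; 5 0 0 0 0 0 0; 5 0 0 0 0 0 0; 5 0 0 0 0 0 0"}}

```text
time_s: 5.5
eef_pos: [0.5675, 0.2059, 0.1158]
tool_rot: [-3.133, 0.218, -0.002]
wrist_force: [-0.6, 2.0, 5.1]
gripper_width: 0.0129
```

Run:
```python
from h import *
st()
```

```text
t 5.5 p [0.5675 0.2059 0.1158] R [[0.99, -0.139, 0.001], [-0.139, -0.99, 0.001], [0.001, -0.001, -1.0]] q [1.480e-01 3.400e-01 1.618e+00 1.000e-03 1.182e+00 1.857e+00] F [-0.6  2.   5.1] w 12.9
```

{"fn": "carry_out", "kwargs": {"steps": "5 0 0 0 0 0 -6; 5 0 0 0 0 0 -7; 5 0 0 0 0 0 -7; 5 0 0 0 0 0 -7; 5 0 0 0 0 0 -7; 5 0 0 0 0 0 -7; 5 0 0 0 0 0 -7; 5 0 0 0 0 0 -7"}}

```text
time_s: 6.3
eef_pos: [0.5679, 0.2058, 0.1159]
tool_rot: [2.877, 1.26, 0.004]
wrist_force: [-0.2, -0.2, 3.3]
gripper_width: 0.0127
```

Run:
```python
from h import *
st()
w=robot.capture("wrist")
print(robot.read_state()["ft_torque"])
cv2.imwrite("pics/e_w.png",cv2.convertScaleAbs(w["frame"],alpha=1.5))
```

```text
t 6.3 p [0.5679 0.2058 0.1159] R [[0.678, 0.735, 0.002], [0.735, -0.678, 0.001], [0.002, 0.001, -1.0]] q [0.148 0.34  1.618 0.    1.181 0.893] F [-0.2 -0.2  3.3] w 12.7
[0.0646347  0.02265982 0.09124362]
```

View pics/e_w.png

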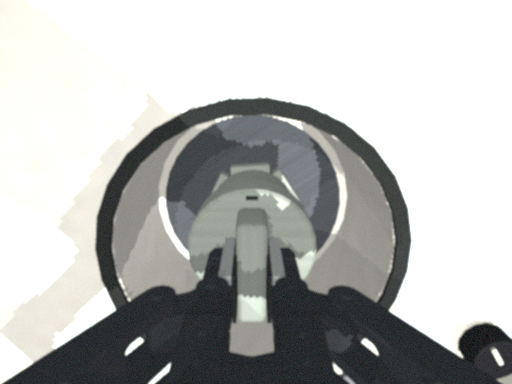

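{"fn": "carry_out", "kwargs": {"steps": "5 0 0 0 0 0 -7; 5 0 0 0 0 0 -7; 5 0 0 0 0 0 -7; 5 0 0 0 0 0 -7; 5 0 0 0 0 0 -7; 5 0 0 0 0 0 0"}}

```text
time_s: 6.95
eef_pos: [0.5673, 0.2054, 0.1155]
tool_rot: [2.37, 2.061, 0.0]
wrist_force: [-0.8, 0.3, 5.0]
gripper_width: 0.0129
```

Run:
```python
from h import *
st()
w=robot.capture("wrist");s=robot.capture("side")
print(robot.read_state()["ft_torque"])
cv2.imwrite("pics/f_w.png",cv2.convertScaleAbs(w["frame"],alpha=1.5))
cv2.imwrite("pics/f_s.png",cv2.convertScaleAbs(cv2.resize(s["frame"][200:384,120:330],None,fx=3.5,fy=3.2),alpha=1.2))
```

```text
t 6.95 p [0.5673 0.2054 0.1155] R [[0.139, 0.99, 0.001], [0.99, -0.139, -0.0], [-0.0, 0.001, -1.0]] q [ 0.148  0.341  1.619 -0.     1.182  0.287] F [-0.8  0.3  5. ] w 12.9
[0.04008939 0.17861899 0.00551246]
```

View pics/f_w.png

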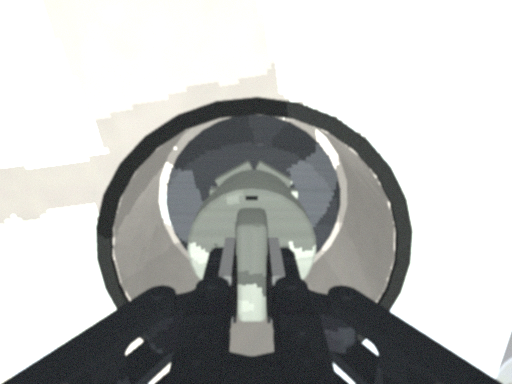

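View pics/f_s.png

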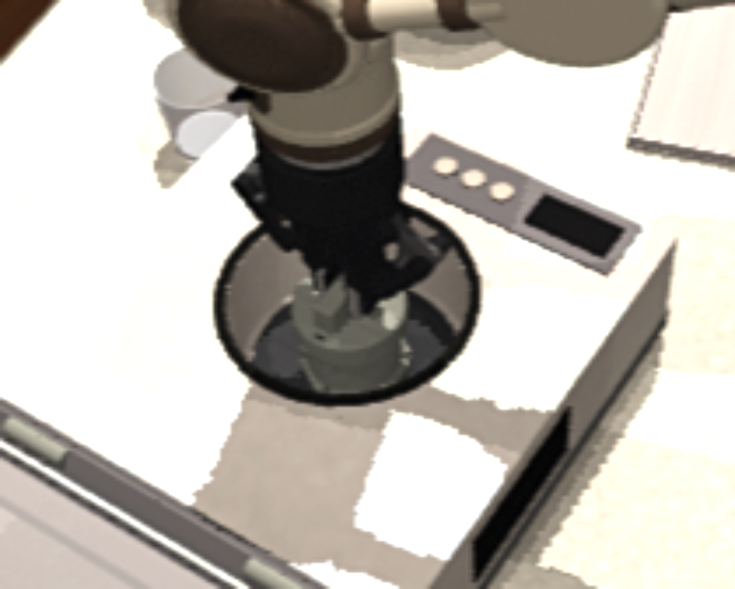

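The lid is turned 90° and the bar is still in the grip at column 252. Next is a slow lift.

{"fn": "carry_out", "kwargs": {"steps": "5 0 0 -2 0 0 0; 5 0 0 -3 0 0 0; 5 0 0 -5 0 0 0; 5 0 0 -10 0 0 0; 5 0 0 -10 0 0 0; 5 0 0 -15 0 0 0"}}

```text
time_s: 7.65
eef_pos: [0.5664, 0.2055, 0.1603]
tool_rot: [-2.37, -2.061, 0.002]
wrist_force: [-0.3, -0.6, -1.6]
gripper_width: 0.0128
```

Run:
```python
from h import *
st()
w=robot.capture("wrist");s=robot.capture("side")
cv2.imwrite("pics/g_w.png",cv2.convertScaleAbs(w["frame"],alpha=1.5))
cv2.imwrite("pics/g_s.png",cv2.convertScaleAbs(cv2.resize(s["frame"][200:384,120:330],None,fx=3.5,fy=3.2),alpha=1.2))
```

```text
t 7.65 p [0.5664 0.2055 0.1603] R [[0.139, 0.99, -0.002], [0.99, -0.139, -0.0], [-0.0, -0.002, -1.0]] q [ 0.148  0.29   1.586 -0.     1.267  0.287] F [-0.3 -0.6 -1.6] w 12.8
```

View pics/g_w.png

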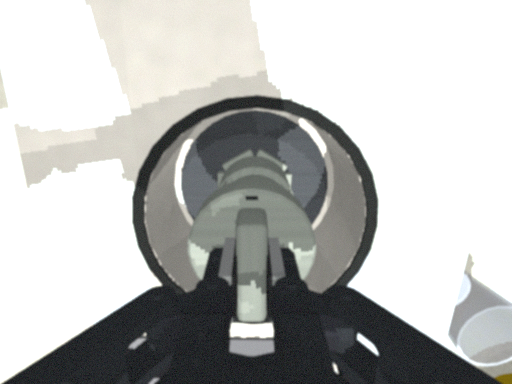

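View pics/g_s.png

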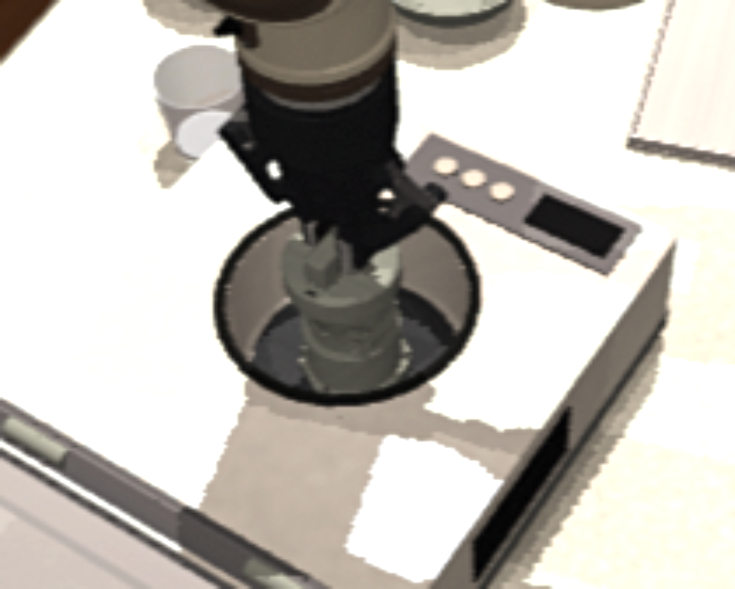

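Side view: the lid is off, and a gap shows the jar's neck below it at (340,335). The z force changed by about -1.7 N, which is the lid's weight alone. While it hangs there I'll fit a kinematic model from the states so far.

Run:
```python
import numpy as np
D=[((.22398,.52891,.23029),(.15907,1.59826)),((.5669,.205,.2799),(.202,1.451)),((.5673,.2054,.1155),(.341,1.619)),((.5664,.2055,.1603),(.29,1.586)),((.5682,.2057,.1167),(.340,1.617))]
A=[];b=[]
for (x,y,z),(a,c) in D:
    r=np.sqrt(x*x+y*y-.0144)
    A.append([1,np.sin(a),np.sin(a+c),np.cos(a+c),0]);b.append(r)
    A.append([0,np.cos(a),np.cos(a+c),-np.sin(a+c),1]);b.append(z)
x,res,rk,sv=np.linalg.lstsq(np.array(A),np.array(b),rcond=None);print(x,res,sv,np.array(A)@x-b)
for a0 in(0,.05,.1):
    A2=np.array(A)[:,[1,2,4]];b2=np.array(b).copy();b2[::2]-=a0
    x,res,rk,sv=np.linalg.lstsq(A2,b2,rcond=None);print(a0,x,res)
```

```text
[ 0.00109102  0.39357618  0.51653277  0.05069541 -0.01281064] [9.8547512e-07] [3.86790534 3.15665594 0.18886389 0.18847611 0.06032151] [-1.00984315e-04 -1.02325733e-04 -8.30201735e-05 -7.42453074e-05
  9.47597267e-05 -2.99551405e-04  6.06494923e-04  4.67147948e-04
 -5.17250161e-04  8.97449846e-06]
0 [0.32460287 0.5224786  0.00661107] [4.06608644e-05]
0.05 [0.29387464 0.47932762 0.02474654] [0.00015729]
0.1 [0.26314642 0.43617664 0.042882  ] [0.00059351]
```

The model is roughly shoulder at 0.12 lateral offset, links of 0.39 and 0.51 m. I'll carry the lid over the tray's far (-y) half and take one small test tilt there to learn the wrist geometry.

Run:
```python
from h import *
st()
p,r=rows([((.566,.2055,.21),down(82),2),((.433,-.239,.19),down(82),12),((.433,-.239,.19),down(82),2)],5)
```

```text
t 7.75 p [0.5689 0.2059 0.1635] R [[0.139, 0.99, 0.006], [0.99, -0.139, 0.001], [0.002, 0.005, -1.0]] q [0.148 0.288 1.583 0.    1.265 0.287] F [ 0.6  0.2 -2.1] w 12.6
5 -0.4 -1.3 -23.3 0.2 0 0; 5 -0.3 -1.4 -23.2 0.1 -0.1 0; 5 -38.2 -5.8 1.7 0 0 0; 5 -38.2 -5.8 1.7 0 0 0; 5 -38.2 -5.8 1.7 0 0 0; 5 -38.2 -5.9 1.7 0 0 0; 5 -38.2 -5.8 1.7 0 0 0; 5 -38.2 -5.9 1.7 0 0 0

5 -38.2 -5.8 1.6 0 0 0; 5 -38.3 -5.9 1.7 0 0 0; 5 -38.2 -5.8 1.6 0 0 0; 5 -38.3 -5.9 1.7 0 0 0; 5 -38.2 -5.8 1.6 0 0 0; 5 -38.3 -5.9 1.7 0 0 0; 5 0 0 0 0 0 0; 5 0 0 0 0 0 0
```

{"fn": "carry_out", "kwargs": {"steps": "5 0 0 -23 0 0 0; 5 0 0 -23 0 0 0; 5 -38.2 -6 1.7 0 0 0; 5 -38.2 -6 1.7 0 0 0; 5 -38.2 -6 1.7 0 0 0; 5 -38.2 -6 1.7 0 0 0; 5 -38.2 -6 1.7 0 0 0; 5 -38.2 -6 1.7 0 0 0"}}

```text
time_s: 8.55
eef_pos: [0.499, -0.0178, 0.1959]
tool_rot: [2.37, 2.062, 0.0]
wrist_force: [1.3, -1.1, -1.9]
gripper_width: 0.0126
```

{"fn": "carry_out", "kwargs": {"steps": "5 -38.2 -6 1.7 0 0 0; 5 -38.2 -6 1.7 0 0 0; 5 -38.2 -6 1.7 0 0 0; 5 -38.2 -6 1.7 0 0 0; 5 -38.2 -6 1.7 0 0 0; 5 -38.2 -6 1.7 0 0 0; 5 0 0 0 0 0 0; 5 0 0 0 0 0 0"}}

```text
time_s: 9.35
eef_pos: [0.4319, -0.2388, 0.1856]
tool_rot: [-2.372, -2.059, -0.001]
wrist_force: [-0.1, 1.1, -1.3]
gripper_width: 0.013
```

Run:
```python
from h import *
import pickle
st()
s=robot.capture("side");t=robot.capture("top");w=robot.capture("wrist")
pickle.dump((s,t,w),open("st3.pkl","wb"))
cv2.imwrite("pics/h_w.png",cv2.convertScaleAbs(cv2.resize(w["frame"],None,fx=1.5,fy=1.5),alpha=1.2))
cv2.imwrite("pics/h_s.png",cv2.convertScaleAbs(cv2.resize(s["frame"],None,fx=1.5,fy=1.5),alpha=1.1))
```

```text
t 9.35 p [ 0.4319 -0.2388  0.1856] R [[0.141, 0.99, 0.0], [0.99, -0.141, 0.001], [0.001, -0.0, -1.0]] q [-0.751 -0.014  1.872  0.     1.284 -0.61 ] F [-0.1  1.1 -1.3] w 13.0
```

View pics/h_w.png

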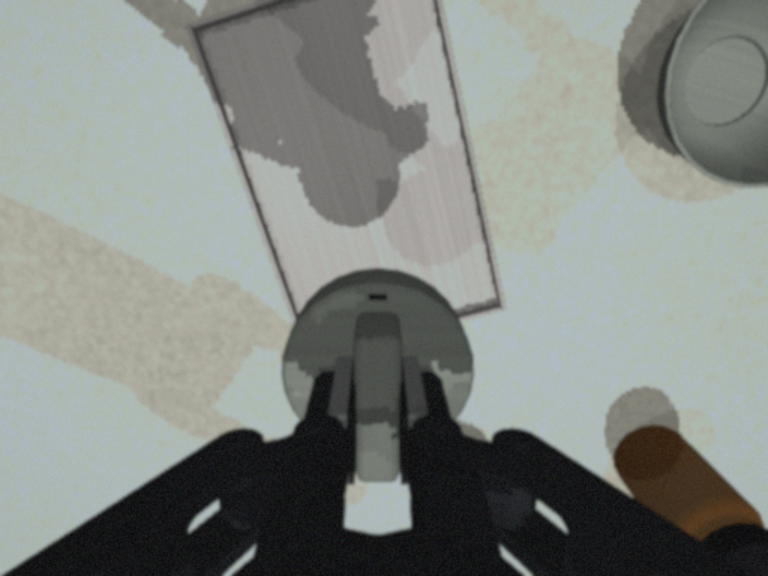

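View pics/h_s.png

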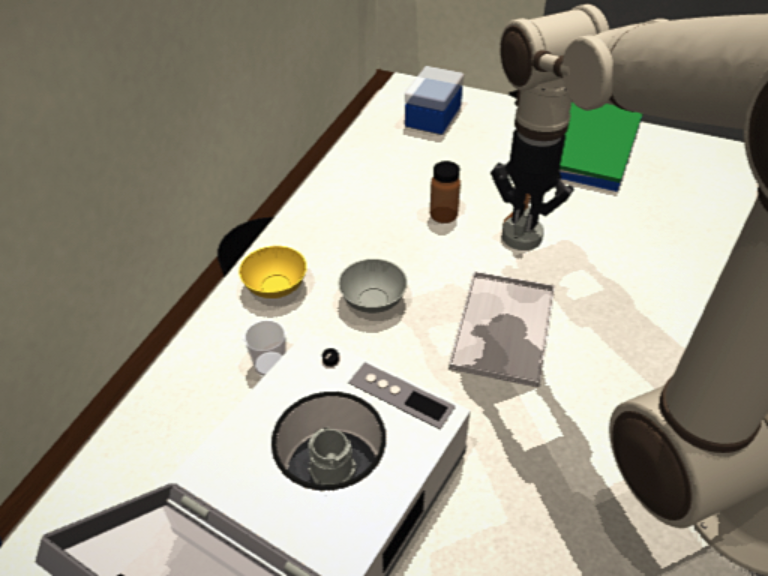

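Run:
```python
from h import *
import pickle
s,t,w=pickle.load(open("st3.pkl","rb"))
c=lambda u,v:(u/1.5-.2,v/1.5-.2)
P=[onz(w,c(*u),.014) for u in((195,28),(500,303),(294,313),(462,140))]
print(np.round(P,4))
a=P[1]-P[3];print("yaw y",np.degrees(np.arctan2(a[1],a[0])), "left",np.degrees(np.arctan2(*(P[2]-P[0])[1::-1])))
o=robot.outline_of(s,"tray");print([(x["conf"],x["xy"]) for x in o])
o=robot.outline_of(t,"tray");print([(x["conf"],x["xy"]) for x in o])
# side corners scaled 1.5
d=c
Q=[onz(s,d(*u),.014) for u in((478,274),(554,286),(540,384),(450,369))];print(np.round(Q,4),np.mean(Q,0))
Bq=[onz(s,d(*u),.048) for u in((340,287),(407,287))];print("bowl s",Bq,np.mean(Bq,0))
```

```text
[[ 0.3433 -0.0831  0.014 ]
 [ 0.5133 -0.283   0.014 ]
 [ 0.3667 -0.2702  0.014 ]
 [ 0.4958 -0.1689  0.014 ]]
yaw y -81.28115024930239 left -82.87294272073798
[(0.83, [337.2, 218.3])]
[(0.83, [263.7, 261.9]), (0.64, [103.4, 203.1])]
[[ 0.5073 -0.2835  0.014 ]
 [ 0.37   -0.3062  0.014 ]
 [ 0.3375 -0.0782  0.014 ]
 [ 0.4808 -0.0517  0.014 ]] [ 0.42391809 -0.17990435  0.014     ]
bowl s [array([ 0.71273437, -0.12436004,  0.048     ]), array([ 0.60399586, -0.16944504,  0.048     ])] [ 0.65836511 -0.14690254  0.048     ]
```

{"fn": "carry_out", "kwargs": {"steps": "5 0 0 0 -4.6 6.6 0; 5 0 0 0 0 0 0; 5 0 0 0 0 0 0"}}

```text
time_s: 9.9
eef_pos: [0.432, -0.2385, 0.1856]
tool_rot: [-2.354, -2.046, -0.215]
wrist_force: [-0.2, 0.6, -1.7]
gripper_width: 0.0126
```

Run:
```python
from h import *
p,r,s=cur();print(repr(p),repr(s["tool_rot"]),repr(s["joint_pos"]),repr(s["dq"]))
```

```text
array([ 0.43196473, -0.23852143,  0.18560187]) array([-2.35442104, -2.04599999, -0.21510855]) array([-0.83878817, -0.03436306,  1.89775258,  0.14343721,  1.29372168,
       -0.73920962]) array([ 0.02358927,  0.00250541, -0.00550473, -0.00153314,  0.00106078,
       -0.0015949 ])
```

```bash
cat > kin.py <<'E'
import numpy as np
from scipy.spatial.transform import Rotation as R
from scipy.optimize import least_squares
def fk(q,P):
    h,L1,L2,e,d,b0,b4,x5,b5=P
    E=lambda a,t:R.from_euler(a,t)
    A=E('z',q[0]);p=np.array([0,b0,h]);A2=A*E('y',q[1]);A3=A2*E('y',q[2]);A4=A3*E('z',q[3]);A5=A4*E('y',q[4]);A6=A5*E('z',q[5]+np.pi/2)
    pos=A.apply(p)+A2.apply([0,0,L1])+A3.apply([e,0,L2])+A4.apply([0,b4,0])+A5.apply([x5,b5,d])
    return pos,A6
E
cat > data.py <<'E'
D=[([.22398802,.52891392,.23028914],[-.625173309,-3.07796447,.00279849822],[.959916,.159076,1.598257,0,1.386204,-.210107]),
([.5669,.205,.2799],[3.134,-.219,0],[.147,.202,1.451,0,1.488,1.857]),
([.5673,.2054,.1155],[2.37,2.061,0],[.148,.341,1.619,0,1.182,.287]),
([.4319,-.2388,.1856],[-2.372,-2.059,-.001],[-.751,-.014,1.872,0,1.284,-.61]),
([.43196,-.23852,.1856],[-2.354421,-2.046,-.2151086],[-.838788,-.034363,1.897753,.143437,1.293722,-.73921])]
E
python3 - <<'E'
from kin import *
from data import D
for p,rv,q in D:
    _,A=fk(q,[0]*9);print(np.degrees((A.inv()*R.from_rotvec(rv)).magnitude()))
P0=np.array([.33,.39,.51,.05,.34,.12,0,0,0])
f=lambda P:np.r_[np.hstack([(fk(q,P)[0]-p)/5e-4 for p,rv,q in D]),(P-P0)/[.2,.2,.2,.2,.2,.2,.2,.05,.2]*.1]
r=least_squares(f,P0);print(np.round(r.x,4));print(np.round(f(r.x)[:15]*.5,2))
J=r.jac;C=np.linalg.inv(J.T@J);print(np.sqrt(np.diag(C)))
for fix in ([6,7,8],[5,7,8],[5,6,7]):
    m=np.ones(9,bool);m[fix]=False
    def g(x):
        P=np.zeros(9);P[m]=x;return np.hstack([(fk(q,P)[0]-p)/5e-4 for p,rv,q in D])
    x0=np.array([.33,.39,.51,.05,.34,.12,.12,0,.12])[m]
    r=least_squares(g,x0);print(fix,np.round(r.x,4),r.cost,np.round(g(r.x)[-3:]*.5,2))
E
```

```text
0.00014438570083563624
0.0383485920597866
0.06285548108534574
0.0404941504811681
5.634501694385819e-05
[ 0.2972  0.3863  0.516   0.047   0.3065  0.1211 -0.0006 -0.0027 -0.0006]
[ 0.03 -0.08 -0.08  0.01  0.08  0.01 -0.05  0.32 -0.05 -0.15 -0.3   0.09
 -0.05  0.05  0.02]
[0.00490111 0.00161449 0.00219663 0.00214584 0.00409256 0.00397708
 1.41421496 0.00220766 1.41421496]
[6, 7, 8] [0.2963 0.3865 0.5186 0.0464 0.3058 0.1198] 1.295887343301762 [-0.06  0.05  0.08]
[5, 7, 8] [0.3009 0.3908 0.5187 0.0522 0.3123 0.1195] 471.59329125402445 [ 1.52 -2.68 13.32]
[5, 6, 7] [0.3009 0.3908 0.5187 0.0522 0.3123 0.1195] 471.59329125402496 [ 1.52 -2.68 13.32]
```

```bash
cat >> kin.py <<'E'
P=np.array([.2963,.3865,.5186,.0464,.3058,.1198,0,0,0])
LO=np.array([-2.91,-.94,.18,-1.29,.17,-3]);HI=np.array([2.91,2.29,2.7,4.43,2.64,3])
def ik(pos,rot,q0,full=False):
    def f(q):
        p,A=fk(q,P);return np.r_[(p-pos)/1e-3,(A.inv()*rot).as_rotvec()/2e-3]
    q0=np.clip(q0,LO+1e-3,HI-1e-3)
    r=least_squares(f,q0,bounds=(LO,HI),x_scale=1,max_nfev=60)
    return r.x,np.sqrt((r.fun**2).mean())
def pose(psi,tau,roll=0):
    """tool z azimuth psi deg, tilt tau deg from straight down; tool y horizontal; roll about tool z"""
    a=np.radians(psi);t=np.radians(tau);h=np.array([np.cos(a),np.sin(a),0]);u=np.array([0,0,1.])
    z=np.sin(t)*h-np.cos(t)*u; y=np.cross(u,h); x=np.cross(y,z)
    return R.from_matrix(np.stack([x,y,z],1))*R.from_euler('z',roll,degrees=True)
E
python3 - <<'E'
from kin import *
import itertools
seeds=[np.array([0,.2,1.8,j4,1.2,j6]) for j4 in(-.8,.8,2.2,3.3) for j6 in(-1.5,1.5)]
def best(pos,rot,s0):
    b=None
    for s in seeds:
        s=s.copy();s[0]=s0
        q,e=ik(pos,rot,s)
        if e<1:
            m=np.min(np.minimum(q-LO,HI-q))
            if b is None or m>b[0]: b=(m,q)
    return b
for name,(x,y,z) in {"A":(.418,-.1285,.04),"B":(.4335,-.2375,.04)}.items():
    for psi in range(-150,181,30):
        for tau in(60,):
            rot=pose(psi,tau);pos=np.array([x,y,z])+rot.apply([0,0,.0187])
            o=[]
            for roll in(0,180):
                b=best(pos,rot*R.from_euler('z',roll,degrees=True),np.arctan2(y,x)-.3)
                o.append("--" if b is None else "%.2f %s"%(b[0],np.round(b[1],2)))
            print(name,psi,tau,o)
E
```

```text
A -150 60 ['0.68 [-0.2   0.78  1.53 -0.61  1.71  1.06]', '0.68 [-0.2   0.78  1.53 -0.61  1.71 -2.08]']
A -120 60 ['0.39 [-0.06  0.64  1.79 -0.9   1.45  0.94]', '0.39 [-0.06  0.64  1.79 -0.9   1.45 -2.2 ]']
A -90 60 ['0.03 [ 0.    0.46  2.1  -1.26  1.14  0.92]', '0.03 [ 0.    0.46  2.1  -1.26  1.14 -2.22]']
A -60 60 ['0.06 [-0.11  0.25  2.44  4.37  0.83  1.08]', '0.06 [-0.11  0.25  2.44  4.37  0.83 -2.07]']
A -30 60 ['--', '--']
A 0 60 ['0.01 [-1.25  0.06  2.69  1.65  0.97  2.01]', '0.01 [-1.25  0.06  2.69  1.65  0.97 -1.13]']
A 30 60 ['0.31 [-1.27  0.28  2.39  1.13  1.2   2.06]', '0.31 [-1.27  0.28  2.39  1.13  1.2  -1.08]']
A 60 60 ['0.65 [-1.13  0.49  2.05  0.8   1.44  2.06]', '0.65 [-1.13  0.49  2.05  0.8   1.44 -1.08]']
A 90 60 ['0.95 [-0.95  0.66  1.75  0.53  1.67  1.97]', '0.95 [-0.95  0.66  1.75  0.53  1.67 -1.17]']
A 120 60 ['0.79 [-0.75  0.8   1.51  0.26  1.85  1.8 ]', '0.79 [-0.75  0.8   1.51  0.26  1.85 -1.34]']
A 150 60 ['0.70 [-0.56  0.87  1.37 -0.03  1.94  1.54]', '0.70 [-0.56  0.87  1.37 -0.03  1.94 -1.6 ]']
A 180 60 ['0.75 [-0.37  0.87  1.39 -0.33  1.89  1.27]', '0.75
[... 481 characters left out ...]
'0.25 [-1.32  0.25  2.45  1.55  1.    2.09]', '0.25 [-1.32  0.25  2.45  1.55  1.   -1.05]']
B 30 60 ['0.57 [-1.32  0.44  2.13  1.06  1.27  2.15]', '0.57 [-1.32  0.44  2.13  1.06  1.27 -1.  ]']
B 60 60 ['0.89 [-1.19  0.64  1.79  0.75  1.54  2.11]', '0.91 [-1.19  0.64  1.79  0.75  1.54 -1.03]']
B 90 60 ['0.84 [-1.03  0.82  1.48  0.48  1.8   1.98]', '0.84 [-1.03  0.82  1.48  0.48  1.8  -1.16]']
B 120 60 ['0.66 [-0.85  0.95  1.25  0.19  1.98  1.75]', '0.66 [-0.85  0.95  1.25  0.19  1.98 -1.4 ]']
B 150 60 ['0.61 [-0.67  1.    1.15 -0.14  2.03  1.43]', '0.61 [-0.67  1.    1.15 -0.14  2.03 -1.71]']
B 180 60 ['0.73 [-0.5   0.95  1.23 -0.46  1.91  1.14]', '0.73 [-0.5   0.95  1.23 -0.46  1.91 -2.  ]']
```

Run:
```python
from kin import *
bowl=np.array([.664,-.158,.048])
seeds=[np.array([j1,.5,1.6,j4,1.6,j6]) for j4 in(-.8,.3,1.2) for j6 in(-1.5,1.5) for j1 in(-.6,0)]
tg=60;ug=np.array([np.sin(np.radians(tg)),0,-np.cos(np.radians(tg))])
for psi in range(-180,180,30):
    for tau in(40,60,75):
        for sg in(1,-1):
            c=(np.cos(np.radians(97))-np.cos(np.radians(tau))*np.cos(np.radians(tg)))/(np.sin(np.radians(tau))*np.sin(np.radians(tg)))
            if abs(c)>1: continue
            phi=sg*np.degrees(np.arccos(c))
            rot=pose(psi,tau,phi);a=rot.apply(ug)
            ah=np.array([a[0],a[1],0]);ah/=np.linalg.norm(ah)
            M=bowl+[0,0,.042]-.02*ah;G=M-.031*a
            b=None
            for s in seeds:
              for rr in(0,180):
                rot2=rot*R.from_euler('z',rr,degrees=True)
                # rr: whole grasp flipped 180
                q,e=ik(G+rot.apply([0,0,.0187]),rot2,s)
                if e<1:
                    m=np.min(np.minimum(q-LO,HI-q)[[0,1,2,3,4]])
                    if b is None or m>b[0]+.01: b=(m,q,rr)
            if b is not None: print(psi,tau,round(phi),"a",np.round(a,2),"m %.2f"%b[0],np.round(b[1],2),b[2])
```

```text
-180 40 155 a [-0.28 -0.36  0.89] m 0.30 [-0.29  1.26  0.48 -0.21  2.07 -2.33] 0
-180 40 -155 a [-0.28  0.36  0.89] m 0.22 [-0.35  1.31  0.4  -0.25  2.09 -1.53] 0
-150 40 155 a [-0.06 -0.46  0.89] m 0.62 [-0.18  1.07  0.8  -0.44  1.81 -2.7 ] 0
-150 40 -155 a [-0.43  0.18  0.89] m 0.45 [-0.23  1.17  0.63 -0.48  1.86 -1.91] 0
-150 60 120 a [ 0.57 -0.54  0.62] m 0.50 [-0.15  1.23  0.68 -0.66  2.07 -0.21] 180
-150 60 -120 a [-0.19  0.76  0.62] m 0.14 [-0.22  1.43  0.32 -0.77  2.14 -1.43] 0
-150 75 107 a [ 0.77 -0.51  0.38] m 0.33 [-0.13  1.39  0.51 -0.87  2.27 -0.54] 180
-120 40 155 a [ 0.18 -0.43  0.89] m 0.65 [-0.12  0.85  1.18 -0.64  1.46 -2.98] 0
-120 40 -155 a [-0.46 -0.06  0.89] m 0.65 [-0.14  0.96  0.99 -0.64  1.51 -2.18] 0
-120 60 120 a [ 0.76 -0.19  0.62] m 0.39 [-0.07  0.96  1.15 -0.9   1.64 -0.37] 180
-120 60 -120 a [-0.54  0.57  0.62] m 0.36 [-0.12  1.14  0.83 -0.93  1.69 -1.54] 0
-120 75 107 a [ 0.92 -0.05  0.38] m 0.21 [-0.05  1.09  1.07 -1.08  1.8  -0.56] 180
-120 75 -107 a [-0.51  0.77  0.38] m 0.15 [-0.09  1.27  0.73 -1.14  1.83 -1.33] 0
-90 40 155 a [ 0.36 -0.28  0.89] 
[... 2840 characters left out ...]
 [ 0.83 -0.42  0.38] m 0.67 [-0.75  1.06  1.12  0.88  1.97  0.41] 0
120 40 155 a [-0.46  0.06  0.89] m 0.48 [-0.53  1.15  0.66  0.35  1.93 -1.46] 0
120 40 -155 a [0.18 0.43 0.89] m 0.66 [-0.59  1.05  0.84  0.31  1.88 -0.68] 0
120 60 120 a [-0.54 -0.57  0.62] m 0.20 [-0.53  1.39  0.38  0.59  2.26 -1.94] 0
120 60 -120 a [0.76 0.19 0.62] m 0.47 [-0.62  1.2   0.73  0.45  2.17 -0.03] 0
120 75 -107 a [0.92 0.05 0.38] m 0.25 [-0.63  1.35  0.58  0.61  2.39  0.29] 0
150 40 155 a [-0.43 -0.18  0.89] m 0.23 [-0.41  1.3   0.41  0.09  2.13 -1.87] 0
150 40 -155 a [-0.06  0.46  0.89] m 0.33 [-0.47  1.24  0.51  0.04  2.09 -1.07] 0
150 60 -120 a [0.57 0.54 0.62] m 0.00 [-0.49  1.51  0.18  0.05  2.5  -0.46] 0
```

Tilting the tool to the left turns j4 positive. The fitted model matches to 0.3 mm, with a spherical wrist 0.306 m behind the TCP. Plan:
- Lid on the tray's -y half.
- Jar on the +y half, regripped obliquely from the +x side.
- Pour with a roll of the tool.

Now I'll lower the lid.

{"fn": "carry_out", "kwargs": {"steps": "5 0 0 0 4.6 -6.6 0; 5 -5.5 3 30 0 0 0; 5 0 0 40 0 0 0; 5 0 0 40 0 0 0; 5 0 0 25 0 0 0; 5 0 0 10 0 0 0; 5 0 0 4 0 0 0; 5 0 0 0 0 0 0"}}

```text
time_s: 10.7
eef_pos: [0.4353, -0.2446, 0.0374]
tool_rot: [2.368, 2.062, -0.0]
wrist_force: [-0.1, -0.4, -1.5]
gripper_width: 0.013
```

Run:
```python
from h import *
st()
s=robot.capture("side")
cv2.imwrite("pics/i_s.png",cv2.convertScaleAbs(cv2.resize(s["frame"][130:280,270:400],None,fx=5,fy=4),alpha=1.1))
```

```text
t 10.7 p [ 0.4353 -0.2446  0.0374] R [[0.138, 0.99, 0.001], [0.99, -0.138, -0.001], [-0.001, 0.001, -1.0]] q [-7.540e-01  2.150e-01  1.954e+00 -1.000e-03  9.710e-01 -6.160e-01] F [-0.1 -0.4 -1.5] w 13.0
```

View pics/i_s.png

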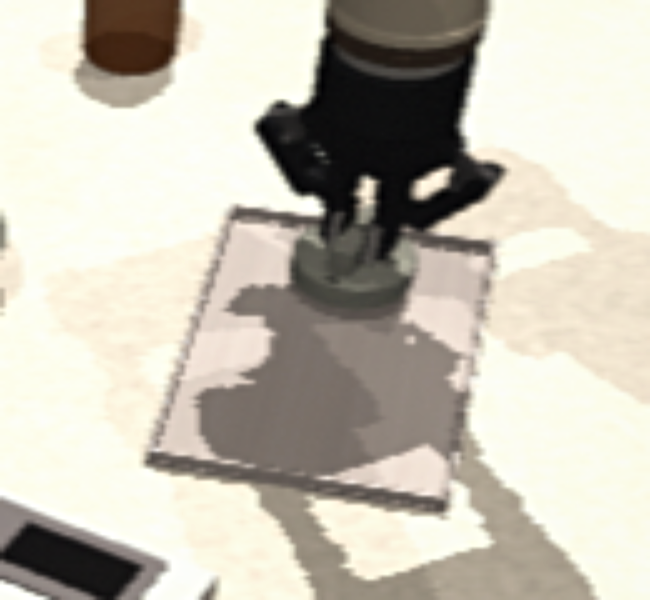

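{"fn": "carry_out", "kwargs": {"steps": "5 0 0 3 0 0 0; 5 0 0 3 0 0 0; 5 0 0 2 0 0 0; 5 0 0 0 0 0 0"}}

```text
time_s: 11.15
eef_pos: [0.4343, -0.2443, 0.0284]
tool_rot: [-2.37, -2.061, 0.0]
wrist_force: [-0.2, -0.1, -1.3]
gripper_width: 0.0128
```

{"fn": "carry_out", "kwargs": {"steps": "5 0 0 1 0 0 0; 5 0 0 1 0 0 0; 5 0 0 0 0 0 0"}}

```text
time_s: 11.45
eef_pos: [0.4344, -0.2443, 0.0265]
tool_rot: [-2.37, -2.062, 0.0]
wrist_force: [-0.5, 0.3, -2.7]
gripper_width: 0.013
```

{"fn": "carry_out", "kwargs": {"steps": "5 0 0 1 0 0 0; 5 0 0 1 0 0 0; 5 0 0 0 0 0 0"}}

```text
time_s: 11.75
eef_pos: [0.4343, -0.2442, 0.0244]
tool_rot: [-2.37, -2.062, 0.0]
wrist_force: [-0.4, 0.4, -1.6]
gripper_width: 0.0128
```

{"fn": "carry_out", "kwargs": {"steps": "5 0 0 0.8 0 0 0; 5 0 0 0 0 0 0; 5 0 0 0 0 0 0"}}

```text
time_s: 12.05
eef_pos: [0.4344, -0.2443, 0.0238]
tool_rot: [-2.37, -2.062, 0.0]
wrist_force: [0.0, 0.2, -0.4]
gripper_width: 0.0126
```

{"fn": "carry_out", "kwargs": {"steps": "5 0 0 0.6 0 0 0; 5 0 0 0 0 0 0; 5 0 0 0 0 0 0"}}

```text
time_s: 12.35
eef_pos: [0.4345, -0.2444, 0.0234]
tool_rot: [2.37, 2.062, 0.0]
wrist_force: [-0.8, 0.5, 0.4]
gripper_width: 0.0129
```

Run:
```python
from h import *
st()
w=robot.capture("wrist")
cv2.imwrite("pics/j_w.png",cv2.convertScaleAbs(w["frame"],alpha=1.4))
```

```text
t 12.35 p [ 0.4345 -0.2444  0.0234] R [[0.139, 0.99, 0.0], [0.99, -0.139, -0.0], [-0.0, 0.0, -1.0]] q [-0.755  0.241  1.958 -0.     0.942 -0.616] F [-0.8  0.5  0.4] w 12.9
```

View pics/j_w.png

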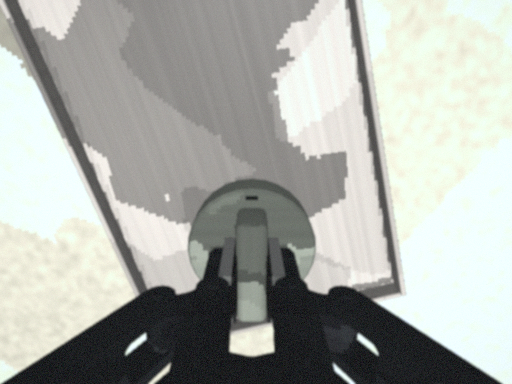

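The lid is resting in the tray: the image shows it inside the walls at (251,240), and its weight has come off the wrist. Releasing now.

{"fn": "carry_out", "kwargs": {"steps": "30 0 0 0 0 0 0; 45 0 0 0 0 0 0; 50 0 0 -3 0 0 0; 50 0 0 -15 0 0 0; 60 0 0 -35 0 0 0; 85 0 0 -40 0 0 0; 85 0 0 -40 0 0 0; 85 0 0 0 0 0 0"}}

```text
time_s: 13.2
eef_pos: [0.4377, -0.2473, 0.163]
tool_rot: [2.361, 2.054, 0.002]
wrist_force: [1.3, -0.4, 0.6]
gripper_width: 0.0852
```

Run:
```python
from h import *
st()
s=robot.capture("side");w=robot.capture("wrist")
cv2.imwrite("pics/k_s.png",cv2.convertScaleAbs(cv2.resize(s["frame"],None,fx=1.5,fy=1.5),alpha=1.1))
cv2.imwrite("pics/k_w.png",cv2.convertScaleAbs(w["frame"],alpha=1.3))
rows([((.567,.2055,.185),down(82),13)],85,start=((.4345,-.2444,.1564),down(82)))
```

```text
t 13.2 p [ 0.4377 -0.2473  0.163 ] R [[0.138, 0.99, 0.009], [0.99, -0.138, -0.009], [-0.007, 0.01, -1.0]] q [-0.755  0.025  1.88  -0.     1.224 -0.616] F [ 1.3 -0.4  0.6] w 85.2
85 35.7 5.3 -2.2 0 0 0; 85 35.7 5.3 -2.2 0 0 0; 85 35.7 5.3 -2.2 0 0 0; 85 35.7 5.3 -2.2 0 0 0; 85 35.7 5.3 -2.2 0 0 0; 85 35.7 5.3 -2.2 0 0 0; 85 35.7 5.3 -2.2 0 0 0; 85 35.7 5.2 -2.2 0 0 0

85 35.7 5.3 -2.2 0 0 0; 85 35.7 5.2 -2.2 0 0 0; 85 35.7 5.3 -2.2 0 0 0; 85 35.6 5.2 -2.2 0 0 0; 85 35.7 5.3 -2.2 0 0 0
```

View pics/k_s.png

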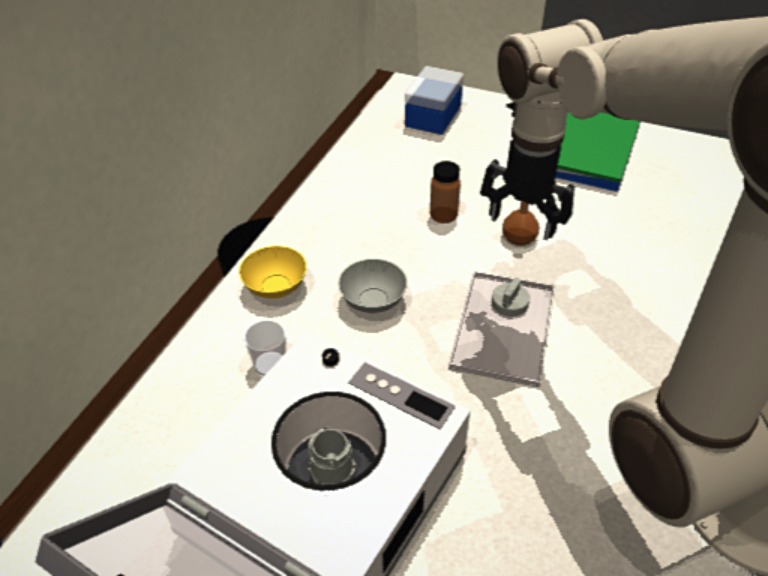

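View pics/k_w.png

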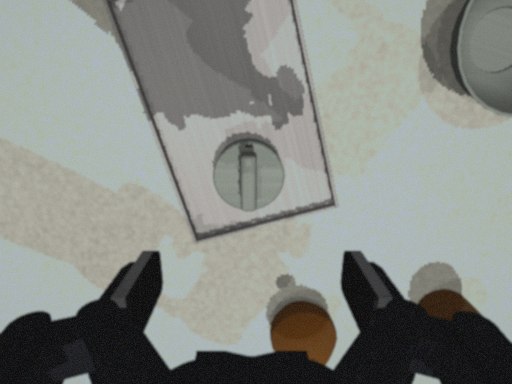

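The lid lies flat in the tray at side (511,297), and the jar is open in its seat at (329,460). Now going to the jar.

{"fn": "carry_out", "kwargs": {"steps": "85 35.7 5.3 -2.5 0 0 0; 85 35.7 5.3 -2.5 0 0 0; 85 35.7 5.3 -2.5 0 0 0; 85 35.7 5.3 -2.5 0 0 0; 85 35.7 5.3 -2.5 0 0 0; 85 35.7 5.3 -2.5 0 0 0; 85 35.7 5.3 -2.5 0 0 0; 85 35.7 5.3 -2.5 0 0 0"}}

```text
time_s: 14.1
eef_pos: [0.515, 0.0343, 0.1743]
tool_rot: [-2.368, -2.06, 0.004]
wrist_force: [0.1, -0.7, 1.1]
gripper_width: 0.0849
```

{"fn": "carry_out", "kwargs": {"steps": "85 35.7 5.3 -2.5 0 0 0; 85 35.7 5.3 -2.5 0 0 0; 85 35.7 5.3 -2.5 0 0 0; 85 35.7 5.3 -2.5 0 0 0; 85 35.7 5.3 -2.5 0 0 0; 85 0 0 0 0 0 0; 85 0 0 0 0 0 0"}}

```text
time_s: 14.8
eef_pos: [0.5659, 0.206, 0.1866]
tool_rot: [-2.368, -2.063, 0.005]
wrist_force: [0.1, 0.3, 0.6]
gripper_width: 0.0849
```

Run:
```python
from h import *
import pickle
st()
w=robot.capture("wrist");s=robot.capture("side")
pickle.dump((s,w),open("st4.pkl","wb"))
cv2.imwrite("pics/l_w.png",cv2.convertScaleAbs(cv2.resize(w["frame"],None,fx=1.5,fy=1.5),alpha=1.4))
for q in("jar_mouth","jar","ball0_center"): print(q,[(x["xy"],x["conf"]) for x in robot.search_frame(w,q)])
```

```text
t 14.8 p [0.5659 0.206  0.1866] R [[0.137, 0.991, -0.004], [0.991, -0.137, -0.001], [-0.001, -0.003, -1.0]] q [ 0.149  0.266  1.562 -0.     1.317  0.287] F [0.1 0.3 0.6] w 84.9
jar_mouth [([260.7, 201.5], 0.65)]
jar [([251.7, 201.3], 0.82)]
ball0_center [([262.0, 178.2], 0.62)]
```

View pics/l_w.png

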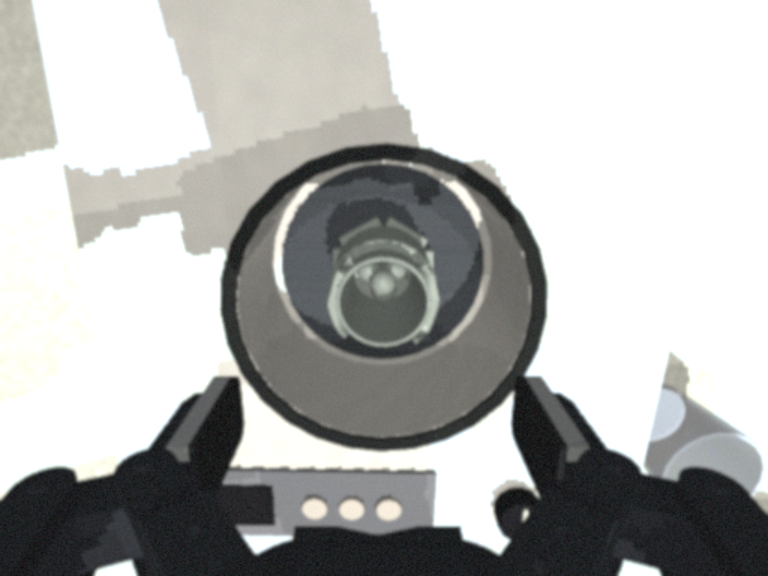

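Run:
```python
from h import *
import pickle
s,w=pickle.load(open("st4.pkl","rb"))
c=lambda u,v:(u/1.5-.2,v/1.5-.2)
for u in((384,302),(340,302),(428,302),(384,258),(384,346)): print(onz(w,c(*u),.108))
P=[onz(w,c(*u),.12) for u in((384,145),(221,290),(547,290),(384,450))];print(np.mean(P,0),np.round(P,3))
```

```text
[0.56830143 0.20580069 0.108     ]
[0.5464568  0.20880781 0.108     ]
[0.59012492 0.20279648 0.108     ]
[0.57133819 0.22830668 0.108     ]
[0.56507086 0.1818583  0.108     ]
[0.56870796 0.2101006  0.12      ] [[0.578 0.281 0.12 ]
 [0.494 0.226 0.12 ]
 [0.645 0.206 0.12 ]
 [0.558 0.128 0.12 ]]
```

The mouth centre in the wrist image is at (384,302), which puts the jar at (0.568, 0.2055); the balls are visible inside. Going straight down on it.

{"fn": "carry_out", "kwargs": {"steps": "85 0 1.2 30 0 0 0; 85 0 0 35 0 0 0; 85 0 0 30 0 0 0; 85 0 0 18 0 0 0; 85 0 0 10 0 0 0; 85 0 0 2 0 0 0; 85 0 0 0 0 0 0; 85 0 0 0 0 0 0"}}

```text
time_s: 15.85
eef_pos: [0.5693, 0.2056, 0.0653]
tool_rot: [2.369, 2.061, 0.004]
wrist_force: [-0.5, -0.1, -0.6]
gripper_width: 0.0851
```

Run:
```python
from h import *
st()
w=robot.capture("wrist")
cv2.imwrite("pics/m_w.png",cv2.convertScaleAbs(w["frame"],alpha=1.5))
```

```text
t 15.85 p [0.5693 0.2056 0.0653] R [[0.139, 0.99, 0.003], [0.99, -0.139, 0.0], [0.001, 0.003, -1.0]] q [ 0.147  0.41   1.639 -0.     1.09   0.286] F [-0.5 -0.1 -0.6] w 85.1
```

View pics/m_w.png

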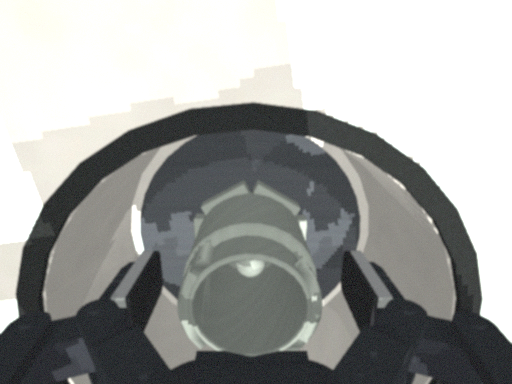

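Fingers are centred on the jar (columns 160 and 342, jar at 251). I'll go a little lower and close.

{"fn": "carry_out", "kwargs": {"steps": "85 0 0 4 0 0 0; 50 0 0 0 0 0 0; 50 0 0 0 0 0 0; 50 0 0 0 0 0 0; 50 0 0 0 0 0 0; 50 0 0 0 0 0 0"}}

```text
time_s: 16.5
eef_pos: [0.5688, 0.2059, 0.0617]
tool_rot: [2.37, 2.061, 0.002]
wrist_force: [-4.9, -0.5, 12.5]
gripper_width: 0.057
```

{"fn": "carry_out", "kwargs": {"steps": "50 0 0 -1 0 0 0; 50 0 0 -3 0 0 0; 50 0 0 -6 0 0 0; 50 0 0 -10 0 0 0; 50 0 0 -20 0 0 0; 50 0 0 -25 0 0 0; 50 0 0 -25 0 0 0; 50 0 0 -25 0 0 0"}}

```text
time_s: 17.3
eef_pos: [0.5664, 0.2053, 0.1739]
tool_rot: [-2.368, -2.06, 0.006]
wrist_force: [1.0, 0.3, -5.3]
gripper_width: 0.0569
```

Run:
```python
from h import *
st()
w=robot.capture("wrist");s=robot.capture("side")
cv2.imwrite("pics/n_w.png",cv2.convertScaleAbs(w["frame"],alpha=1.5))
cv2.imwrite("pics/n_s.png",cv2.convertScaleAbs(cv2.resize(s["frame"][150:384,100:360],None,fx=2.9,fy=2.5),alpha=1.2))
```

```text
t 17.3 p [0.5664 0.2053 0.1739] R [[0.138, 0.99, -0.005], [0.99, -0.138, -0.001], [-0.001, -0.005, -1.0]] q [ 0.147  0.279  1.572 -0.     1.295  0.286] F [ 1.   0.3 -5.3] w 56.9
```

View pics/n_w.png

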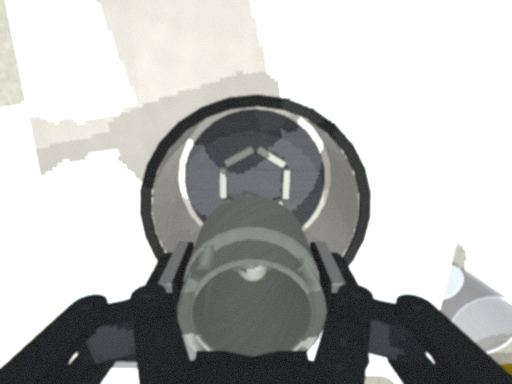

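View pics/n_s.png

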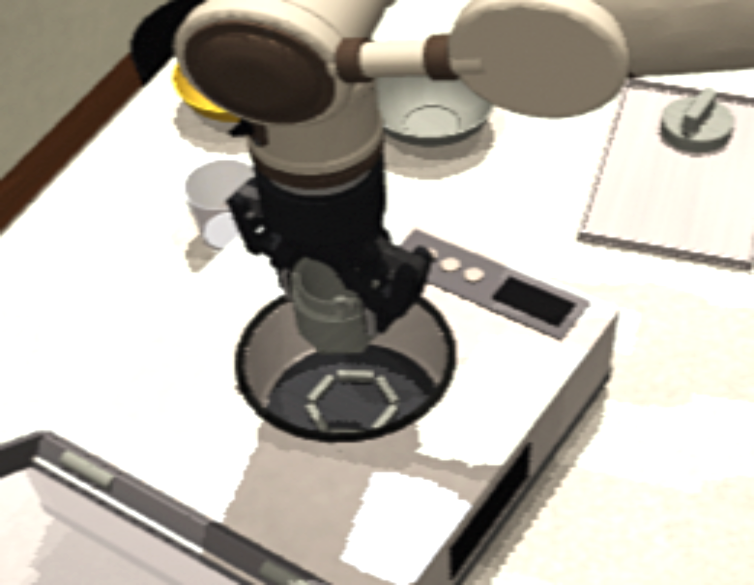

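The jar is out of the seat with its balls in it: the z force is -5.3 N, and the rails are empty in the picture. Carrying it to the tray's +y half.

{"fn": "carry_out", "kwargs": {"steps": "50 -14.3 -4 -8 0 0 0; 50 -29.3 -8.5 -4 0 0 0; 50 -29.3 -8.5 0 0 0 0; 50 -29.3 -8.5 0 0 0 0; 50 -29.3 -8.5 0 0 0 0; 50 -29.3 -8.5 0 0 0 0; 50 -29.3 -8.5 0 0 0 0; 50 -29.3 -8.5 0 0 0 0"}}

```text
time_s: 18.2
eef_pos: [0.4725, -0.0035, 0.1841]
tool_rot: [-2.367, -2.06, 0.004]
wrist_force: [0.2, -0.4, -5.2]
gripper_width: 0.0569
```

{"fn": "carry_out", "kwargs": {"steps": "50 -29.3 -8.5 0 0 0 0; 50 -29.3 -8.5 0 0 0 0; 50 -29.3 -8.5 10 0 0 0; 50 -29.3 -8.5 20 0 0 0; 50 -15 -4.5 30 0 0 0; 50 0 0 30 0 0 0; 50 0 0 20 0 0 0; 50 0 0 10 0 0 0"}}

```text
time_s: 19.0
eef_pos: [0.4152, -0.1267, 0.0628]
tool_rot: [-2.365, -2.056, 0.004]
wrist_force: [-0.5, 0.6, -4.9]
gripper_width: 0.0566
```

Run:
```python
from h import *
st()
w=robot.capture("wrist");s=robot.capture("side")
cv2.imwrite("pics/o_w.png",cv2.convertScaleAbs(w["frame"],alpha=1.5))
cv2.imwrite("pics/o_s.png",cv2.convertScaleAbs(cv2.resize(s["frame"][100:300,230:430],None,fx=3.5,fy=2.9),alpha=1.2))
```

```text
t 19.0 p [ 0.4152 -0.1267  0.0628] R [[0.139, 0.99, -0.007], [0.99, -0.139, 0.004], [0.003, -0.007, -1.0]] q [-0.576  0.012  2.117 -0.     1.02  -0.436] F [-0.5  0.6 -4.9] w 56.6
```

View pics/o_w.png

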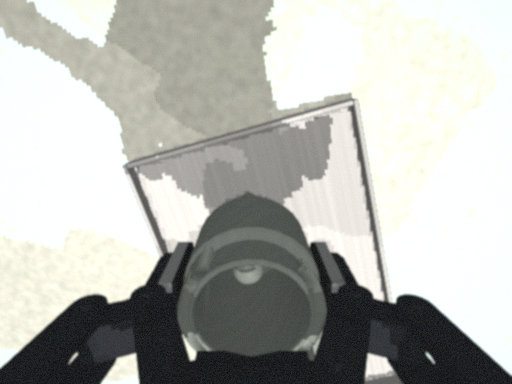

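View pics/o_s.png

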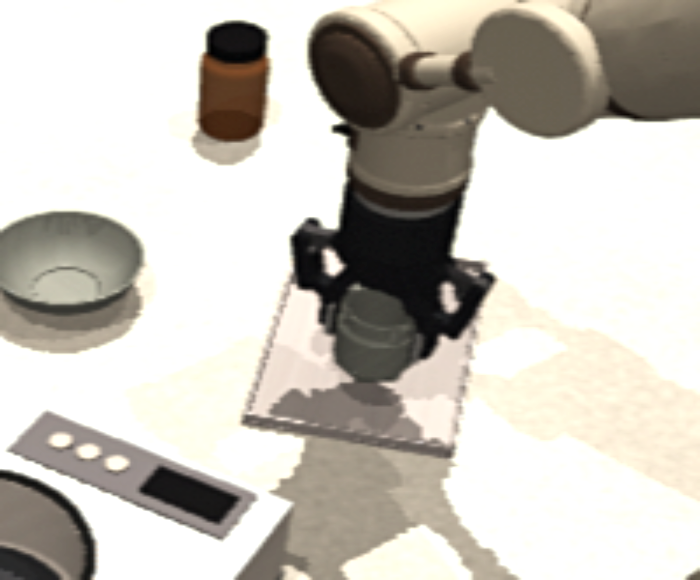

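{"fn": "carry_out", "kwargs": {"steps": "50 0 0 15 0 0 0; 50 0 0 12 0 0 0; 50 0 0 6 0 0 0; 50 0 0 3 0 0 0; 50 0 0 0 0 0 0; 50 0 0 0 0 0 0"}}

```text
time_s: 19.7
eef_pos: [0.4188, -0.1287, 0.0312]
tool_rot: [2.37, 2.061, 0.0]
wrist_force: [0.3, -0.3, -5.9]
gripper_width: 0.0573
```

Run:
```python
from h import *
st()
w=robot.capture("wrist")
cv2.imwrite("pics/p_w.png",cv2.convertScaleAbs(w["frame"],alpha=1.5))
import pickle; pickle.dump(w,open("w5.pkl","wb"))
```

```text
t 19.7 p [ 0.4188 -0.1287  0.0312] R [[0.138, 0.99, 0.001], [0.99, -0.138, -0.001], [-0.0, 0.001, -1.0]] q [-0.575  0.081  2.124 -0.     0.936 -0.436] F [ 0.3 -0.3 -5.9] w 57.3
```

View pics/p_w.png

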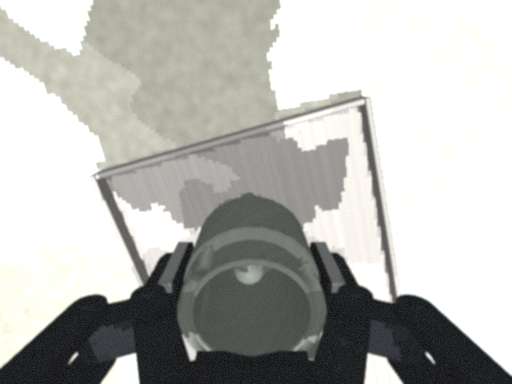

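Run:
```python
from h import *
import pickle
w=pickle.load(open("w5.pkl","rb"))
a=onz(w,(96,176),.014);b=onz(w,(369,98),.014);print(a,b,np.linalg.norm(a-b),np.degrees(np.arctan2(*(b-a)[1::-1])))
m=(a+b)/2;d=(b-a)/np.linalg.norm(b-a);n=np.array([-d[1],d[0],0]);print("center",m-n*.115,"jar spot",m-n*.06,"dist now",(m-[.4188,-.1287,.014])@n,(np.array([.4188,-.1287,.014])-m)@d)
```

```text
[ 0.34192182 -0.08124549  0.014     ] [ 0.48598486 -0.06157874  0.014     ] 0.14539924165711388 7.773672761869037
center [ 0.42950828 -0.18535528  0.014     ] jar spot [ 0.42206896 -0.13086072  0.014     ] dist now 0.057416972806158435 -0.002946656687977064
```

{"fn": "carry_out", "kwargs": {"steps": "50 0 0 3 0 0 0; 50 0 0 2 0 0 0; 50 0 0 1.5 0 0 0; 50 0 0 0 0 0 0"}}

```text
time_s: 20.15
eef_pos: [0.4182, -0.1284, 0.0239]
tool_rot: [-2.37, -2.061, 0.0]
wrist_force: [0.1, -0.1, -5.8]
gripper_width: 0.057
```

{"fn": "carry_out", "kwargs": {"steps": "50 0 0 0.8 0 0 0; 50 0 0 0 0 0 0; 50 0 0 0 0 0 0"}}

```text
time_s: 20.45
eef_pos: [0.4185, -0.1285, 0.0234]
tool_rot: [2.37, 2.062, 0.0]
wrist_force: [-0.6, 0.1, -4.4]
gripper_width: 0.0569
```

{"fn": "carry_out", "kwargs": {"steps": "50 0 0 0.7 0 0 0; 50 0 0 0 0 0 0; 50 0 0 0 0 0 0"}}

```text
time_s: 20.75
eef_pos: [0.4186, -0.1286, 0.0228]
tool_rot: [2.37, 2.062, 0.0]
wrist_force: [0.0, -0.9, -4.7]
gripper_width: 0.0567
```

{"fn": "carry_out", "kwargs": {"steps": "50 0 0 0.7 0 0 0; 50 0 0 0 0 0 0; 50 0 0 0 0 0 0"}}

```text
time_s: 21.05
eef_pos: [0.4186, -0.1287, 0.0227]
tool_rot: [-2.37, -2.062, 0.0]
wrist_force: [-4.7, 1.9, 5.1]
gripper_width: 0.057
```

Contact: the z force is now +5 N, so the jar stands on the tray floor. Release and rise straight up.

{"fn": "carry_out", "kwargs": {"steps": "70 0 0 -0.4 0 0 0; 85 0 0 0 0 0 0; 85 0 0 0 0 0 0; 85 0 0 -15 0 0 0; 85 0 0 -30 0 0 0; 85 0 0 -40 0 0 0; 85 0 0 -40 0 0 0; 85 0 0 -25 0 0 0"}}

```text
time_s: 21.85
eef_pos: [0.4197, -0.1292, 0.1758]
tool_rot: [2.367, 2.059, 0.002]
wrist_force: [0.8, -0.1, 1.0]
gripper_width: 0.085
```

Run:
```python
from h import *
import pickle
st()
w=robot.capture("wrist");s=robot.capture("side");t=robot.capture("top")
pickle.dump((s,t,w),open("st6.pkl","wb"))
cv2.imwrite("pics/q_w.png",cv2.convertScaleAbs(cv2.resize(w["frame"],None,fx=1.5,fy=1.5),alpha=1.4))
cv2.imwrite("pics/q_s.png",cv2.convertScaleAbs(cv2.resize(s["frame"],None,fx=1.5,fy=1.5),alpha=1.1))
for p in(w,s):
  for q in("jar_mouth","bowl_rim","jar_center"): print(q,[(x["xy"],x["conf"]) for x in robot.search_frame(p,q)])
```

```text
t 21.85 p [ 0.4197 -0.1292  0.1758] R [[0.138, 0.99, 0.004], [0.99, -0.138, -0.003], [-0.002, 0.004, -1.0]] q [-0.575 -0.16   2.028  0.     1.269 -0.436] F [ 0.8 -0.1  1. ] w 85.0
jar_mouth [([255.0, 189.0], 0.96)]
bowl_rim [([487.2, 176.7], 0.69)]
jar_center [([255.0, 184.1], 0.73)]
jar_mouth [([333.5, 225.2], 0.95), ([323.7, 223.0], 0.54)]
bowl_rim [([180.4, 181.7], 0.98), ([242.6, 189.3], 0.71)]
jar_center [([335.9, 224.4], 0.91), ([176.9, 229.2], 0.45), ([295.1, 129.8], 0.26)]
```

View pics/q_w.png

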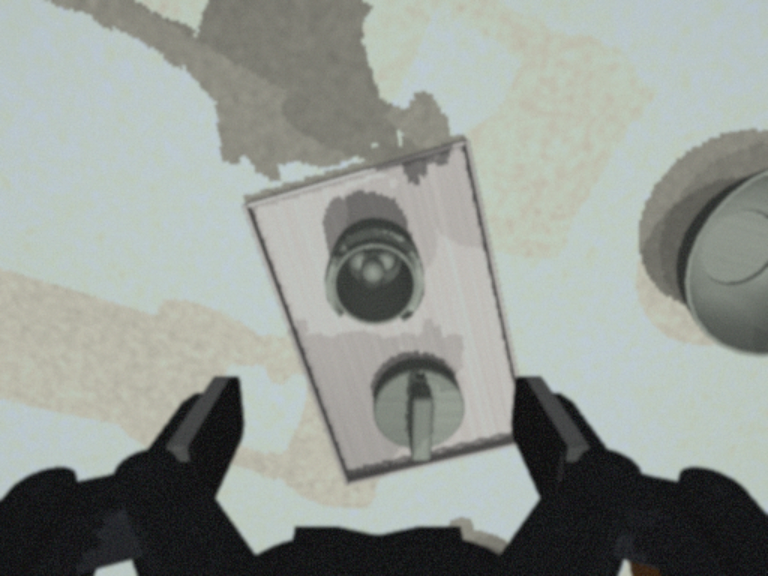

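View pics/q_s.png

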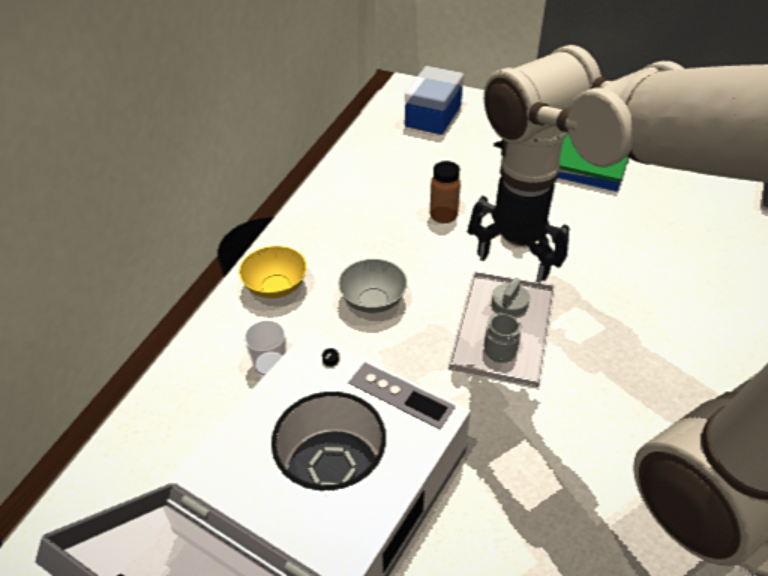

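Run:
```python
from h import *
from kin import *
import pickle
s,t,w=pickle.load(open("st6.pkl","rb"))
print("jar",onz(w,(255,189),.069),onz(w,(250.2,186.6),.069),onz(s,(334,217),.069))
# bowl by color/mask in top: ask network on fresh shot
T=robot.capture("top");S=robot.capture("side")
for p in(T,S):
    for o in robot.outline_of(p,"bowl_rim"):
        m=o["mask"].astype(np.uint8);c=max(cv2.findContours(m,0,2)[0],key=cv2.contourArea)
        e=cv2.fitEllipse(c);print(o["conf"],o["xy"],e, cv2.boundingRect(c),"z48",onz(p,e[0],.048),"z35",onz(p,e[0],.035))
c=lambda u,v:(u/1.5-.2,v/1.5-.2)
print("rim side",[np.round(onz(S,c(*u),.048),3) for u in((339,283),(407,283),(373,262),(373,304))])
tg=60;g=np.radians(tg);ug=np.array([-np.sin(g),0,-np.cos(g)])
bowl=np.array([.664,-.158,.048])
q0g=np.array([-.37,.87,1.39,-.33,1.89,1.27])
G=np.array([.419,-.129,.041])
for rr in(0,180):
  for psg in(165,180,195):
    rot=pose(psg,60,rr);q,e=ik(G+rot.apply([0,0,.024]),rot,q0g-[0,0,0,0,0,np.radians(rr)]);print("grasp",rr,psg,np.round(q,2),round(e,2))
for psi in range(30,181,30):
    for tau in(50,60,70):
        for sg in(1,-1):
            cc=(np.cos(np.radians(100))-np.cos(np.radians(tau))*np.cos(g))/(np.sin(np.radians(tau))*np.sin(g))
            if abs(cc)>1: continue
            phi=sg*np.degrees(np.arccos(cc));rot=pose(psi,tau,phi);a=rot.apply(ug)
            ah=np.array([a[0],a[1],0]);ah/=np.linalg.norm(ah)
            M=bowl+[0,0,.045]-.02*ah;Gp=M-.028*a
            for rr in(0,180):
                # continuity: first upright pose at same G, roll 0, then roll
                r0=pose(psi,tau,rr);qa,e1=ik(Gp+[0,0,.05]+r0.apply([0,0,.024]),r0,np.array([-.6,1,1.1,.4,1.8,1.7-np.radians(rr)]))
                q=qa;ok=e1<1;mm=9
                for k in range(1,9):
                    rk=pose(psi,tau,rr+phi*k/8)
                    q,e=ik(Gp+[0,0,.05*(1-k/8)]+rk.apply([0,0,.024]),rk,q);mm=min(mm,np.min(np.minimum(q-LO,HI-q)));ok&=e<1
                if ok and mm>.1: print(psi,tau,round(phi),rr,"a",np.round(a,2),"m %.2f"%mm,np.round(qa,2),np.round(q,2))
```

```text
jar [ 0.4225772  -0.12896931  0.069     ] [ 0.41889827 -0.12632654  0.069     ] [ 0.42190745 -0.12539887  0.069     ]
0.7 [269.3, 187.8] ((270.8962097167969, 187.27940368652344), (38.26958465576172, 39.88173294067383), 89.15253448486328) (251, 168, 40, 39) z48 [ 0.66577632 -0.1585857   0.048     ] z35 [ 0.66833663 -0.15948095  0.035     ]
0.68 [261.5, 130.6] ((260.5118713378906, 131.0510711669922), (36.422264099121094, 38.656166076660156), 102.31021118164062) (241, 113, 40, 37) z48 [ 0.84688624 -0.12453081  0.048     ] z35 [ 0.85150363 -0.12503926  0.035     ]
0.9 [243.2, 187.2] ((248.2430877685547, 189.4776611328125), (35.79832458496094, 45.34696960449219), 87.8715591430664) (226, 172, 46, 37) z48 [ 0.66218266 -0.15203746  0.048     ] z35 [ 0.66771486 -0.16398603  0.035     ]
0.69 [182.1, 181.7] ((182.06138610839844, 180.59059143066406), (34.8177604675293, 44.99259948730469), 80.76289367675781) (159, 163, 46, 36) z48 [ 0.84091406 -0.11487528  0.048     ] z35 [ 0.84906839 -0.12627866  0.035     ]
rim side [array([ 0.719, -0.133,  0.048]), array([ 0.608, -0.179,  0.048]), array([ 0.68
[... 4450 characters left out ...]
 [ 0.94  0.28 -0.17] m 0.19 [-0.48  1.25  0.48  0.06  2.46 -1.5 ] [-0.48  1.32  0.46  0.06  2.41  0.67]
150 60 -124 0 a [ 0.23 -0.96 -0.17] m 0.13 [-0.4   1.34  0.33  0.18  2.51  1.78] [-0.4   1.4   0.31  0.17  2.46 -0.4 ]
180 50 138 180 a [ 0.8   0.58 -0.17] m 0.43 [-0.36  1.13  0.61 -0.34  2.22 -2.02] [-0.36  1.19  0.61 -0.33  2.16  0.42]
180 50 -138 0 a [ 0.8  -0.58 -0.17] m 0.44 [-0.29  1.09  0.67 -0.28  2.21  1.21] [-0.29  1.15  0.68 -0.27  2.15 -1.18]
180 60 124 180 a [ 0.68  0.71 -0.17] m 0.12 [-0.35  1.34  0.32 -0.48  2.44 -2.13] [-0.35  1.41  0.3  -0.45  2.39  0.08]
180 60 -124 0 a [ 0.68 -0.71 -0.17] m 0.22 [-0.28  1.27  0.44 -0.37  2.42  1.15] [-0.28  1.34  0.43 -0.35  2.37 -1.  ]
```

```bash
cat > plan.py <<'E'
from h import *
import kin
from kin import pose,ik,LO,HI
def plan(wps,g,start,q0=None,dec=1,show=True):
    """wps: list of (TCP pos, R) one per row"""
    p,r=start;p=np.array(p,float);out=[];q=np.array(robot.read_state()["joint_pos"] if q0 is None else q0);mx=0;mg=9
    for P,Q in wps:
        dp=np.round(r.inv().apply(np.array(P)-p)*1e3,dec)+0;w=np.round(np.degrees((r.inv()*Q).as_rotvec()),dec)+0
        p=p+r.apply(dp/1e3);r=r*R.from_rotvec(np.radians(w))
        qn,e=ik(p,r,q);st=np.abs(qn-q)/np.array([.18,.18,.22,.22,.22,.22]);mx=max(mx,st.max());mg=min(mg,np.min(np.minimum(qn-LO,HI-qn)))
        if e>1 or st.max()>.95 or np.linalg.norm(dp)>48 or np.linalg.norm(w)>8.5: print("!! row",len(out),"e",round(e,2),"step",np.round(st,2),np.linalg.norm(dp),np.linalg.norm(w))
        q=qn;out.append(" ".join("%g"%v for v in [g,*dp,*w]))
    if show:
        for i in range(0,len(out),8): print("; ".join(out[i:i+8])+"\n")
    print("end",np.round(p,4),np.round(q,2),"maxstep",round(mx,2),"margin",round(mg,2))
    return (p,r),q
def smooth(n): # ease in/out fractions
    t=np.arange(1,n+1)/n; return t*t*(3-2*t)*.6+.4*t
E
python3 - <<'E'
from plan import *
start=((.4186,-.1287,.1735),down(82))
st()
P0=np.array(start[0]);P1=np.array([.505,-.128,.165])
wps=[(P0+(P1-P0)*s,pose(180,60*s,180+98*(1-s))) for s in np.arange(1,17)/16]
rot=pose(180,60,180);T=rot.apply([0,0,1]);G=np.array([.419,-.128,.041])
S=G+T*(.024-.11)
wps+=[(P1+(S-P1)*k/3,rot) for k in(1,2,3)]
print("S",S)
plan(wps,85,start)
E
```

```text
t 22.5 p [ 0.4182 -0.1283  0.1719] R [[0.139, 0.99, -0.001], [0.99, -0.139, 0.001], [0.0, -0.001, -1.0]] q [-0.575 -0.155  2.032 -0.     1.266 -0.436] F [-0.5 -0.1  0.2] w 85.0
S [ 0.49347818 -0.128       0.084     ]
85 0.8 5.3 0.5 3.7 -0.3 -6.1; 85 0.2 5.5 0.2 3.8 0.1 -6.1; 85 -0.3 5.4 -0.2 3.7 0.4 -6.2; 85 -1 5.3 -0.5 3.7 0.9 -6.1; 85 -1.4 5.1 -0.9 3.5 1.3 -6.1; 85 -2 4.9 -1.2 3.4 1.6 -6.1; 85 -2.5 4.6 -1.6 3.2 2 -6.2; 85 -2.9 4.2 -1.9 2.9 2.3 -6.1

85 -3.2 3.7 -2.3 2.7 2.6 -6.1; 85 -3.5 3.3 -2.5 2.4 2.9 -6.1; 85 -3.6 2.8 -2.9 2.1 3.1 -6.1; 85 -3.8 2.3 -3.1 1.8 3.3 -6.2; 85 -3.8 1.8 -3.5 1.3 3.5 -6.1; 85 -3.8 1.3 -3.7 1 3.6 -6.1; 85 -3.6 0.8 -4 0.6 3.7 -6.1; 85 -3.4 0.4 -4.1 0.2 3.8 -6.1

85 -21.5 0.1 16.8 0 0 0; 85 -21.4 0 16.8 0 0 0; 85 -21.5 0 16.8 0 0 0

end [ 0.4935 -0.128   0.084 ] [-0.32  0.97  1.07 -0.32  2.1  -1.9 ] maxstep 0.53 margin 0.43
```

Wrist and side pictures show the jar upright at side (501,340) beside the lid at (511,297), with the balls still in it. Next is the tilt to an oblique pose on the +x side.

{"fn": "carry_out", "kwargs": {"steps": "85 0.8 5.3 0.5 3.7 -0.3 -6.1; 85 0.2 5.5 0.2 3.8 0.1 -6.1; 85 -0.3 5.4 -0.2 3.7 0.4 -6.2; 85 -1 5.3 -0.5 3.7 0.9 -6.1; 85 -1.4 5.1 -0.9 3.5 1.3 -6.1; 85 -2 4.9 -1.2 3.4 1.6 -6.1; 85 -2.5 4.6 -1.6 3.2 2 -6.2; 85 -2.9 4.2 -1.9 2.9 2.3 -6.1"}}

```text
time_s: 23.3
eef_pos: [0.4621, -0.1281, 0.1679]
tool_rot: [-1.091, -2.412, 0.293]
wrist_force: [-0.4, -0.8, -0.4]
gripper_width: 0.0849
```

{"fn": "carry_out", "kwargs": {"steps": "85 -3.2 3.7 -2.3 2.7 2.6 -6.1; 85 -3.5 3.3 -2.5 2.4 2.9 -6.1; 85 -3.6 2.8 -2.9 2.1 3.1 -6.1; 85 -3.8 2.3 -3.1 1.8 3.3 -6.2; 85 -3.8 1.8 -3.5 1.3 3.5 -6.1; 85 -3.8 1.3 -3.7 1 3.6 -6.1; 85 -3.6 0.8 -4 0.6 3.7 -6.1; 85 -3.4 0.4 -4.1 0.2 3.8 -6.1"}}

```text
time_s: 24.1
eef_pos: [0.5051, -0.1278, 0.1635]
tool_rot: [0.004, -2.092, -0.002]
wrist_force: [-0.1, -0.1, 0.3]
gripper_width: 0.0851
```

{"fn": "carry_out", "kwargs": {"steps": "85 -21.5 0 16.8 0 0 0; 85 -21.5 0 16.8 0 0 0; 85 -21.5 0 16.8 0 0 0; 85 0 0 0 0 0 0; 85 0 0 0 0 0 0"}}

```text
time_s: 24.6
eef_pos: [0.4932, -0.1278, 0.083]
tool_rot: [-0.0, -2.093, 0.0]
wrist_force: [1.0, -0.7, 0.0]
gripper_width: 0.0849
```

Run:
```python
from h import *
import pickle
st()
w=robot.capture("wrist");s=robot.capture("side")
pickle.dump((s,w),open("st7.pkl","wb"))
cv2.imwrite("pics/r_w.png",cv2.convertScaleAbs(w["frame"],alpha=1.4))
cv2.imwrite("pics/r_s.png",cv2.convertScaleAbs(cv2.resize(s["frame"][100:300,200:430],None,fx=3.3,fy=2.9),alpha=1.1))
for q in("jar_mouth","jar_center"): print(q,[(x["xy"],x["conf"]) for x in robot.search_frame(w,q)])
G=proj(w,np.array([[.419,-.128,.069],[.419,-.128,.036]]));print(G)
```

```text
t 24.6 p [ 0.4932 -0.1278  0.083 ] R [[-0.499, 0.0, -0.867], [0.0, 1.0, -0.0], [0.867, -0.0, -0.499]] q [-0.324  0.975  1.07  -0.325  2.099 -1.904] F [ 1.  -0.7  0. ] w 84.9
jar_mouth [([249.5, 198.9], 0.9)]
jar_center [([249.0, 197.4], 0.56)]
[[250.59151097 172.89467099]
 [250.65477791 203.10153044]]
```

View pics/r_w.png

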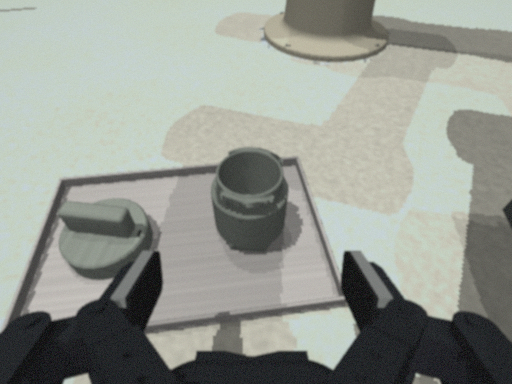

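View pics/r_s.png

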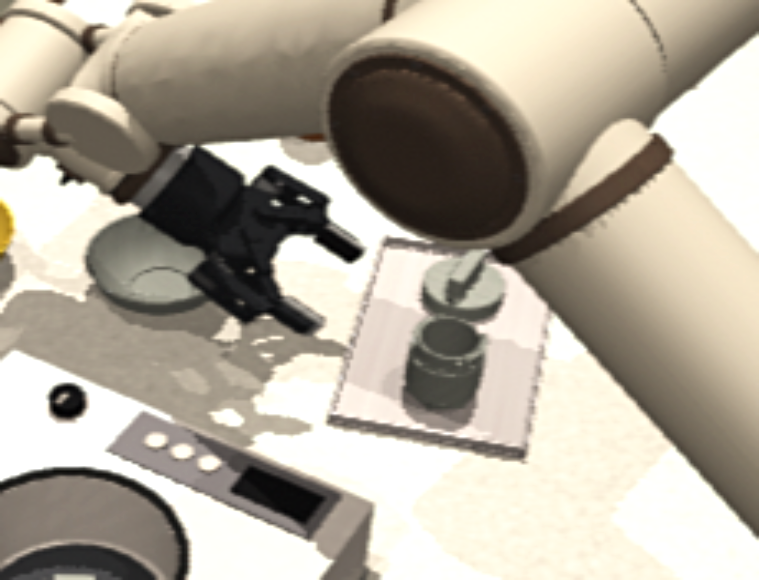

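The jar's mouth is at (250,175) in the wrist view, as predicted, midway between the fingers at 160 and 342. Advancing.

{"fn": "carry_out", "kwargs": {"steps": "85 0 0 25 0 0 0; 85 0 0 30 0 0 0; 85 0 0 25 0 0 0; 85 0 0 17 0 0 0; 85 0 0 10 0 0 0; 85 0 0 3 0 0 0; 85 0 0 0 0 0 0; 85 0 0 0 0 0 0"}}

```text
time_s: 25.6
eef_pos: [0.3992, -0.1282, 0.0284]
tool_rot: [-0.001, -2.096, 0.002]
wrist_force: [0.3, 0.8, 0.1]
gripper_width: 0.0852
```

Run:
```python
from h import *
st()
w=robot.capture("wrist");s=robot.capture("side")
cv2.imwrite("pics/s_w.png",cv2.convertScaleAbs(w["frame"],alpha=1.4))
cv2.imwrite("pics/s_s.png",cv2.convertScaleAbs(cv2.resize(s["frame"][130:290,230:430],None,fx=3.8,fy=3.6),alpha=1.1))
```

```text
t 25.6 p [ 0.3992 -0.1282  0.0284] R [[-0.501, -0.0, -0.865], [0.001, 1.0, -0.001], [0.865, -0.001, -0.501]] q [-0.369  0.867  1.391 -0.335  1.881 -1.867] F [0.3 0.8 0.1] w 85.2
```

View pics/s_w.png

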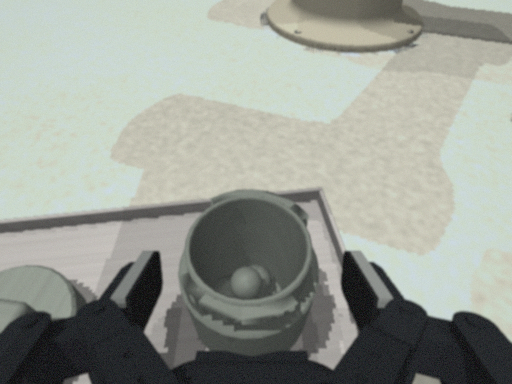

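View pics/s_s.png

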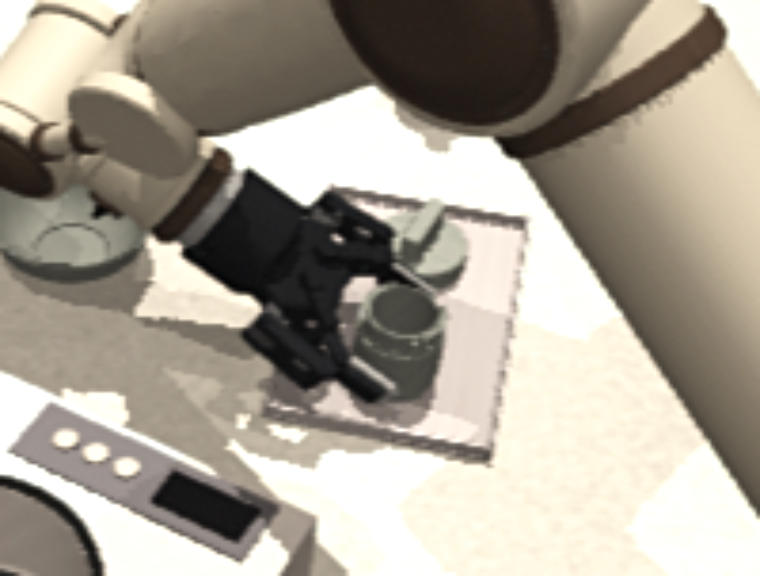

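The fingers straddle the jar at (250,260) and clear the lid and the tray walls. Closing.

{"fn": "carry_out", "kwargs": {"steps": "50 0 0 0 0 0 0; 50 0 0 0 0 0 0; 50 0 0 0 0 0 0; 50 0 0 0 0 0 0; 50 0 0 0 0 0 0"}}

```text
time_s: 26.2
eef_pos: [0.3985, -0.1282, 0.0283]
tool_rot: [-0.001, -2.095, 0.001]
wrist_force: [2.7, -2.4, 3.4]
gripper_width: 0.0563
```

Run:
```python
from plan import *
st()
w=robot.capture("wrist")
cv2.imwrite("pics/t_w.png",cv2.convertScaleAbs(w["frame"],alpha=1.4))
# transit plan: G-based. lift 30, then move
rot=pose(180,60,180);T=rot.apply([0,0,1])
p0=np.array([.3982,-.128,.029]);off=.024
G0=p0-T*off
wps=[];f=[.003,.010,.025,.045,.070,.10]
for z in f: wps.append((G0+[0,0,z]+T*off,rot))
(s1,q)=plan(wps,50,(p0,rot))
print("G after",s1[0]-T*off)
```

```text
t 26.2 p [ 0.3985 -0.1282  0.0283] R [[-0.5, -0.0, -0.866], [0.001, 1.0, -0.001], [0.866, -0.001, -0.5]] q [-0.369  0.867  1.393 -0.335  1.881 -1.867] F [ 2.7 -2.4  3.4] w 56.3
50 2.6 0 -1.5 0 0 0; 50 6.1 0 -3.5 0 0 0; 50 13 0 -7.5 0 0 0; 50 17.3 0 -10 0 0 0; 50 21.6 0 -12.5 0 0 0; 50 26 0 -15 0 0 0

end [ 0.3982 -0.128   0.129 ] [-0.37  0.69  1.43 -0.35  2.01 -1.92] maxstep 0.27 margin 0.63
G after [ 0.41898588 -0.128       0.1409978 ]
```

View pics/t_w.png

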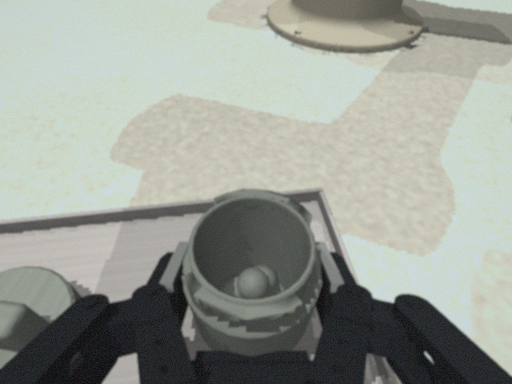

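The hold is good: width 56.3 mm, jar centred, balls visible at (252,282). Lifting.

{"fn": "carry_out", "kwargs": {"steps": "50 2.6 0 -1.5 0 0 0; 50 6.1 0 -3.5 0 0 0; 50 13 0 -7.5 0 0 0; 50 17.3 0 -10 0 0 0; 50 21.6 0 -12.5 0 0 0; 50 26 0 -15 0 0 0; 50 0 0 0 0 0 0"}}

```text
time_s: 26.95
eef_pos: [0.4001, -0.1285, 0.1315]
tool_rot: [-0.002, -2.101, 0.004]
wrist_force: [1.4, -1.0, -5.1]
gripper_width: 0.0562
```

Run:
```python
from plan import *
import pickle
st()
w=robot.capture("wrist")
cv2.imwrite("pics/u_w.png",cv2.convertScaleAbs(w["frame"],alpha=1.4))
off=.024
rot=pose(180,60,180);p0=np.array([.3982,-.128,.129]);start=(p0,rot)
G0=p0-rot.apply([0,0,off])
bowl=np.array([.666,-.157,.048])
psi=75;g=np.radians(60);ug=np.array([np.sin(g),0,-np.cos(g)]) # roll180 grasp: up is +x in tool
def phi_of(tilt,tau=60):
    t=np.radians(tau);c=(np.cos(np.radians(tilt))-np.cos(t)*np.cos(g))/(np.sin(t)*np.sin(g));return np.degrees(np.arccos(c))
rotP=pose(psi,60,180+phi_of(100));a=rotP.apply(np.array([np.sin(g),0,-np.cos(g)]));print("a",a,"check up",rot.apply(ug),phi_of(100))
ah=a*[1,1,0];ah/=np.linalg.norm(ah)
M=bowl+[0,0,.045]-.02*ah;Gp=M-.028*a;print("M",M,"Gp",Gp)
# transit to above pour place, upright
Gt=Gp+[0,0,.07];n=16;wps=[]
for s in smooth(n):
    r=pose(180+(psi-180)*s,60,180);G=G0+(Gt-G0)*s;wps.append((G+r.apply([0,0,off]),r))
s1,q=plan(wps,50,start)
pickle.dump((s1,q,Gp,Gt,psi),open("tr.pkl","wb"))
```

```text
t 26.95 p [ 0.4001 -0.1285  0.1315] R [[-0.506, 0.0, -0.863], [0.003, 1.0, -0.002], [0.863, -0.004, -0.506]] q [-0.369  0.69   1.424 -0.353  2.011 -1.916] F [ 1.4 -1.  -5.1] w 56.2
a [ 0.51490239 -0.83947712 -0.17364818] check up [ 4.06369831e-17 -1.06057524e-16  1.00000000e+00] 124.39286420868001
M [ 0.65554309 -0.13995145  0.093     ] Gp [ 0.64112582 -0.11644609  0.09786215]
!! row 7 e 0.0 step [0.18 0.   0.02 0.53 0.11 0.56] 20.655749804836425 8.558621384311845
50 -2.8 1.6 -6.6 -2.9 0 1.7; 50 -3.9 2.7 -9 -4 0 2.3; 50 -4.7 4.4 -11.2 -5 0 2.8; 50 -5.4 6.5 -12.7 -5.7 0 3.4; 50 -5.6 8.8 -13.5 -6.4 0 3.7; 50 -5.6 11.5 -13.7 -6.9 0 3.9; 50 -5.1 14 -13.2 -7.2 0 4.2; 50 -4.4 16.3 -11.9 -7.4 0 4.3

50 -3.3 17.9 -10.1 -7.3 0 4.2; 50 -2.2 18.8 -8 -7.2 0 4.2; 50 -0.8 18.9 -5.6 -6.9 0 3.9; 50 0.2 18.1 -3.4 -6.4 0 3.7; 50 1.1 16.5 -1.5 -5.8 0 3.4; 50 1.7 14.2 0 -4.9 0 2.8; 50 1.8 11.4 0.8 -4 0 2.3; 50 1.6 8 1.1 -2.9 0 1.7

end [ 0.6465 -0.0964  0.1558] [-0.73  0.66  1.42  0.89  1.67 -0.67] maxstep 0.56 margin 0.47
```

View pics/u_w.png

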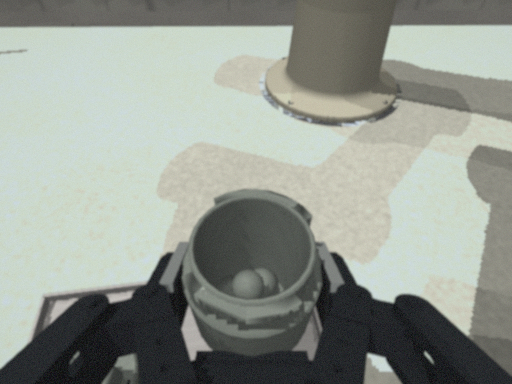

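The jar is lifted upright with the balls inside. Swinging it round and across to the bowl.

{"fn": "carry_out", "kwargs": {"steps": "50 -2.8 1.6 -6.6 -2.9 0 1.7; 50 -3.9 2.7 -9 -4 0 2.3; 50 -4.7 4.4 -11.2 -5 0 2.8; 50 -5.4 6.5 -12.7 -5.7 0 3.4; 50 -5.6 8.8 -13.5 -6.4 0 3.7; 50 -5.6 11.5 -13.7 -6.9 0 3.9; 50 -5.1 14 -13.2 -7.2 0 4.2; 50 -4.4 16.3 -11.9 -7.3 0 4.2"}}

```text
time_s: 27.8
eef_pos: [0.5175, -0.1053, 0.139]
tool_rot: [-0.953, -1.917, -0.548]
wrist_force: [-0.7, 0.5, -6.2]
gripper_width: 0.0562
```

{"fn": "carry_out", "kwargs": {"steps": "50 -3.3 17.9 -10.1 -7.3 0 4.2; 50 -2.2 18.8 -8 -7.2 0 4.2; 50 -0.8 18.9 -5.6 -6.9 0 3.9; 50 0.2 18.1 -3.4 -6.4 0 3.7; 50 1.1 16.5 -1.5 -5.8 0 3.4; 50 1.7 14.2 0 -4.9 0 2.8; 50 1.8 11.4 0.8 -4 0 2.3; 50 1.6 8 1.1 -2.9 0 1.7"}}

```text
time_s: 28.6
eef_pos: [0.6452, -0.0954, 0.1519]
tool_rot: [-1.821, -1.392, -1.045]
wrist_force: [-0.3, 0.4, -5.2]
gripper_width: 0.0559
```

Run:
```python
from plan import *
import pickle
st()
w=robot.capture("wrist");s=robot.capture("side");t=robot.capture("top")
pickle.dump((s,t,w),open("st8.pkl","wb"))
cv2.imwrite("pics/v_w.png",cv2.convertScaleAbs(w["frame"],alpha=1.4))
cv2.imwrite("pics/v_s.png",cv2.convertScaleAbs(cv2.resize(s["frame"][90:290,150:410],None,fx=2.9,fy=2.9),alpha=1.1))
cv2.imwrite("pics/v_t.png",cv2.convertScaleAbs(cv2.resize(t["frame"][80:330,130:430],None,fx=2.4,fy=2.4),alpha=1.3))
```

```text
t 28.6 p [ 0.6452 -0.0954  0.1519] R [[0.134, 0.966, 0.222], [0.482, -0.259, 0.837], [0.866, -0.005, -0.501]] q [-0.724  0.662  1.424  0.89   1.662 -0.669] F [-0.3  0.4 -5.2] w 55.9
```

View pics/v_w.png

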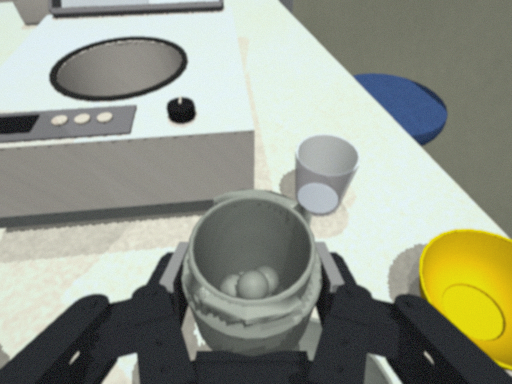

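View pics/v_s.png

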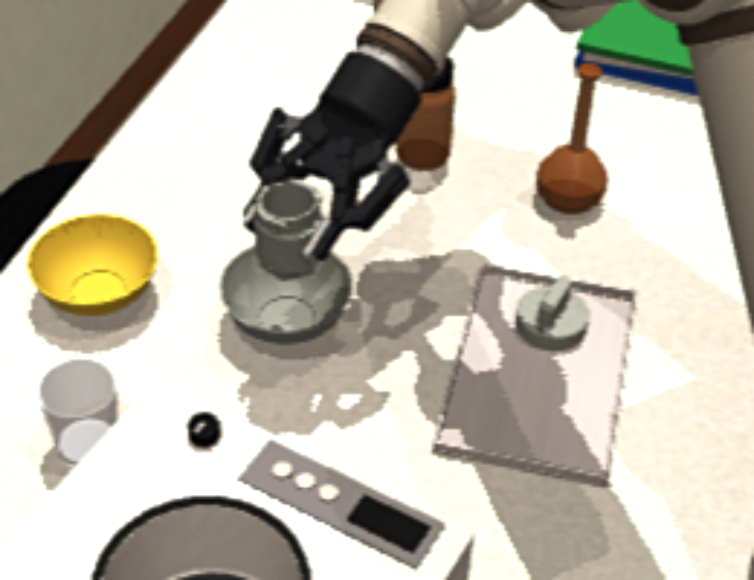

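View pics/v_t.png

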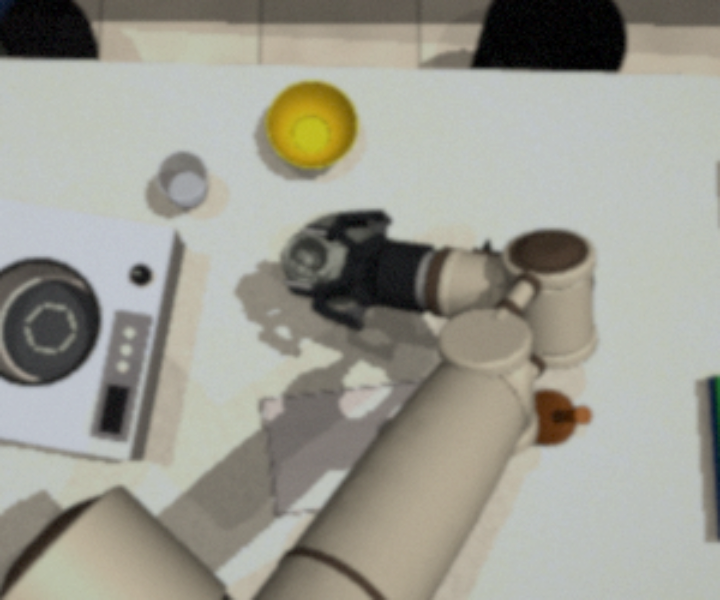

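Run:
```python
from plan import *
import pickle
s,t,w=pickle.load(open("st8.pkl","rb"))
print("forearm edge",onz(t,(352.9,263.3),.3),"housing",onz(t,(130+595/2.4,80+330/2.4),.3),onz(t,(130+590/2.4,80+240/2.4),.33))
s1,q,Gp,Gt,psi=pickle.load(open("tr.pkl","rb"))
off=.024;wps=[]
ph=list(np.linspace(0,104,15)[1:])+list(np.linspace(104,124.4,6)[1:])
for i,f in enumerate(ph):
    z=max(0,1-(i+1)/13)
    r=pose(psi,60,180+f);G=Gp+(Gt-Gp)*z;wps.append((G+r.apply([0,0,off]),r))
s2,q2=plan(wps,50,s1)
pickle.dump((s2,q2),open("pr.pkl","wb"))
```

```text
forearm edge [ 0.43887581 -0.33405177  0.3       ] housing [ 0.54739665 -0.39776917  0.3       ] [ 0.63235323 -0.3861209   0.33      ]
50 -4.7 0 2.7 0 0 7.4; 50 -4.6 0.6 2.7 0 0 7.5; 50 -4.5 1.2 2.7 0 0 7.4; 50 -4.3 1.8 2.7 0 0 7.4; 50 -4.1 2.3 2.6 0 0 7.5; 50 -3.7 2.8 2.7 0 0 7.4; 50 -3.3 3.3 2.7 0 0 7.4; 50 -2.9 3.6 2.7 0 0 7.4

50 -2.3 4 2.7 0 0 7.5; 50 -1.9 4.3 2.7 0 0 7.4; 50 -1.2 4.5 2.7 0 0 7.4; 50 -0.7 4.6 2.7 0 0 7.5; 50 0 4.7 2.7 0 0 7.4; 50 0 0 0 0 0 7.4; 50 0 0 0 0 0 4.1; 50 0 0 0 0 0 4.1

50 0 0 0 0 0 4; 50 0 0 0 0 0 4.1; 50 0 0 0 0 0 4.1

end [ 0.6466 -0.0964  0.0859] [-0.73  0.77  1.41  0.89  1.6   1.42] maxstep 0.59 margin 0.98
```

The jar is over the steel bowl, not the yellow one, and the other objects are clear of the wrist. Lowering and tipping.

{"fn": "carry_out", "kwargs": {"steps": "50 -4.7 0 2.7 0 0 7.4; 50 -4.6 0.6 2.7 0 0 7.5; 50 -4.5 1.2 2.7 0 0 7.4; 50 -4.3 1.8 2.7 0 0 7.4; 50 -4.1 2.3 2.6 0 0 7.5; 50 -3.7 2.8 2.7 0 0 7.4; 50 -3.3 3.3 2.7 0 0 7.4; 50 -2.9 3.6 2.7 0 0 7.4"}}

```text
time_s: 29.55
eef_pos: [0.6455, -0.0956, 0.1099]
tool_rot: [-2.111, -0.287, -0.468]
wrist_force: [0.7, -0.4, -5.1]
gripper_width: 0.0559
```

{"fn": "carry_out", "kwargs": {"steps": "50 -2.3 4 2.7 0 0 7.5; 50 -1.9 4.3 2.7 0 0 7.4; 50 -1.2 4.5 2.7 0 0 7.4; 50 -0.7 4.6 2.7 0 0 7.5; 50 0 0 0 0 0 0"}}

```text
time_s: 30.05
eef_pos: [0.6453, -0.0952, 0.088]
tool_rot: [-2.083, 0.257, -0.16]
wrist_force: [-0.8, 0.9, -5.4]
gripper_width: 0.0563
```

Run:
```python
from plan import *
st()
w=robot.capture("wrist");s=robot.capture("side");t=robot.capture("top")
cv2.imwrite("pics/w_w.png",cv2.convertScaleAbs(w["frame"],alpha=1.4))
cv2.imwrite("pics/w_s.png",cv2.convertScaleAbs(cv2.resize(s["frame"][120:250,170:340],None,fx=4.5,fy=4.5),alpha=1.1))
cv2.imwrite("pics/w_t.png",cv2.convertScaleAbs(cv2.resize(t["frame"][110:260,210:400],None,fx=4,fy=4),alpha=1.3))
```

```text
t 30.05 p [ 0.6453 -0.0952  0.088 ] R [[0.969, -0.117, 0.219], [-0.248, -0.486, 0.838], [0.008, -0.866, -0.5]] q [-0.724  0.765  1.413  0.884  1.606  0.813] F [-0.8  0.9 -5.4] w 56.3
```

View pics/w_s.png

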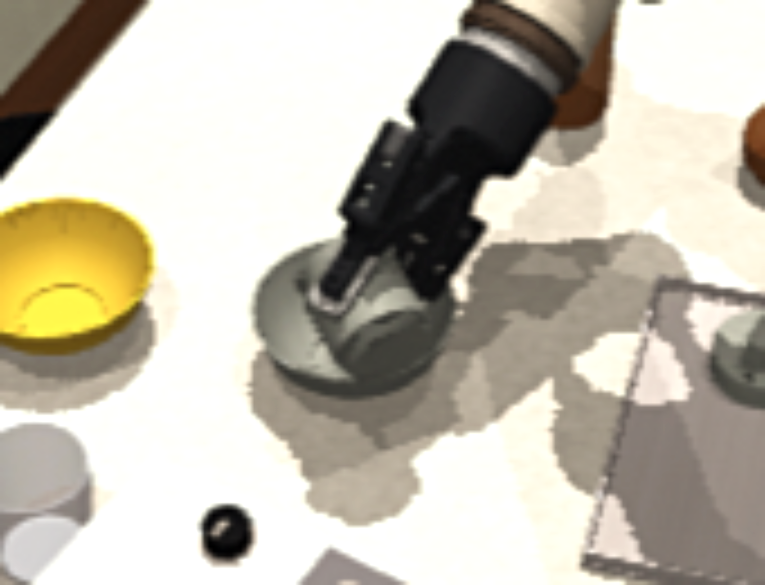

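View pics/w_t.png

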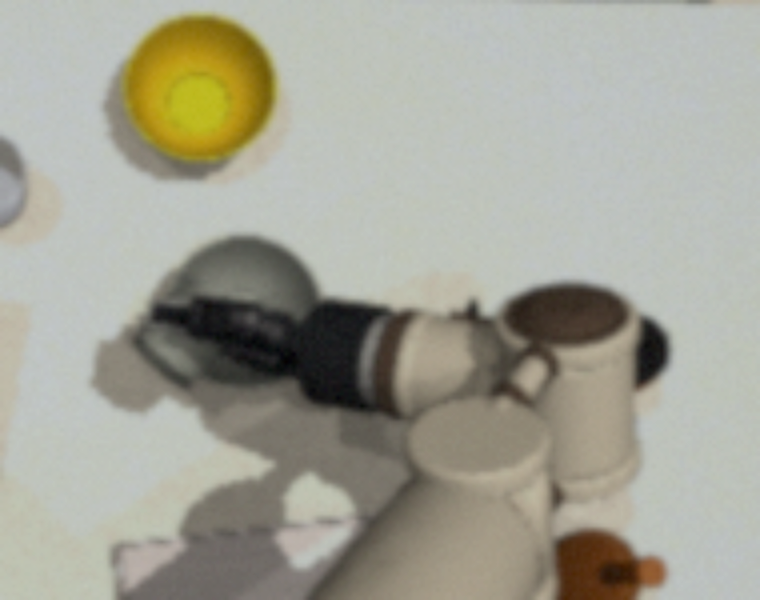

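View pics/w_w.png

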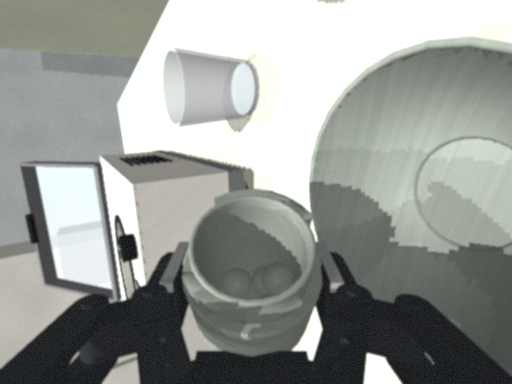

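The mouth is heading over the bowl (right of the jar in the wrist view), with about 75° of tilt and the balls still inside. Tipping past level.

{"fn": "carry_out", "kwargs": {"steps": "50 0 4.7 2.7 0 0 7.4; 50 0 0 0 0 0 7.4; 50 0 0 0 0 0 4.1; 50 0 0 0 0 0 4.1; 50 0 0 0 0 0 4.1; 50 0 0 0 0 0 4.1; 50 0 0 0 0 0 4.1; 50 0 0 0 0 0 0"}}

```text
time_s: 31.0
eef_pos: [0.6465, -0.096, 0.0849]
tool_rot: [-1.911, 0.875, 0.206]
wrist_force: [0.1, -0.4, -5.3]
gripper_width: 0.0559
```

{"fn": "carry_out", "kwargs": {"steps": "50 0 0 0 0 0 0; 50 0 0 0 0 0 0; 50 0 0 0 0 0 0; 50 0 0 0 0 0 0; 50 0 0 0 0 0 0; 50 0 0 0 0 0 0"}}

```text
time_s: 31.6
eef_pos: [0.6465, -0.0959, 0.0847]
tool_rot: [-1.91, 0.877, 0.207]
wrist_force: [1.1, -0.1, -5.1]
gripper_width: 0.0559
```

Run:
```python
from plan import *
st()
w=robot.capture("wrist");s=robot.capture("side");t=robot.capture("top")
cv2.imwrite("pics/x_w.png",cv2.convertScaleAbs(cv2.resize(w["frame"],None,fx=1.5,fy=1.5),alpha=1.4))
cv2.imwrite("pics/x_s.png",cv2.convertScaleAbs(cv2.resize(s["frame"][120:250,170:340],None,fx=4.5,fy=4.5),alpha=1.1))
for p in(w,s,t): print([(np.round(x["xy"]),x["conf"]) for x in robot.search_frame(p,"ball0_center")])
```

```text
t 31.6 p [ 0.6465 -0.0959  0.0847] R [[0.724, -0.653, 0.222], [-0.485, -0.254, 0.837], [-0.49, -0.714, -0.5]] q [-0.724  0.771  1.411  0.886  1.601  1.423] F [ 1.1 -0.1 -5.1] w 55.9
[(array([353.,  94.]), 0.6)]
[]
[]
```

View pics/x_s.png

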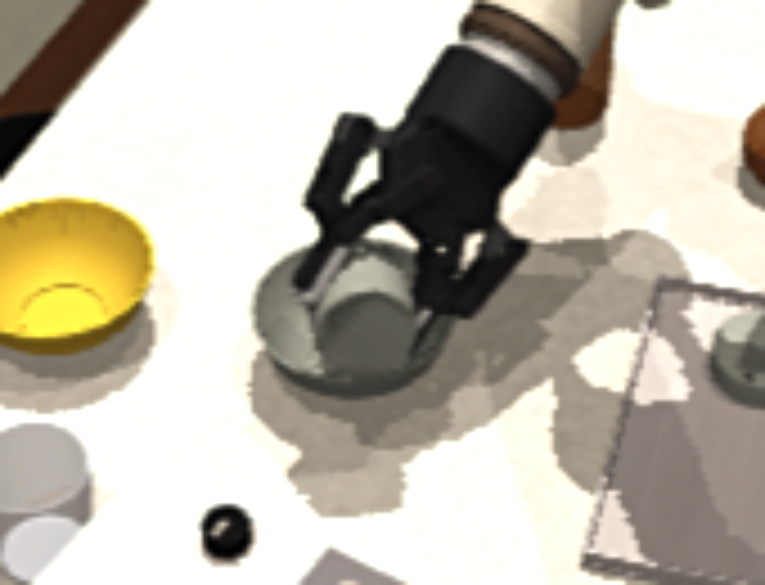

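View pics/x_w.png

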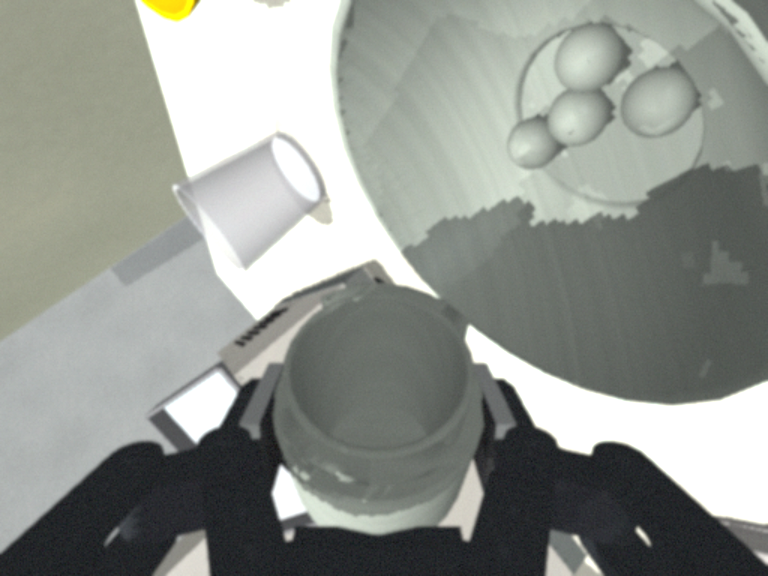

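All four balls are in the bowl, at (590,58), (660,100), (580,115) and (533,142) in the wrist view, and the jar shows empty. Now the reverse path back to the tray.

Run:
```python
from plan import *
import pickle
s1,q,Gp,Gt,psi=pickle.load(open("tr.pkl","rb"));s2,q2=pickle.load(open("pr.pkl","rb"))
off=.024;wps=[]
n=16
for i in range(1,n+1):
    f=124.4*(1-i/n);z=min(1,i/12)
    r=pose(psi,60,180+f);G=Gp+(Gt-Gp)*z;wps.append((G+r.apply([0,0,off]),r))
G0=np.array([.419,-.128,.141])
for s in smooth(16):
    r=pose(psi+(180-psi)*s,60,180);G=Gt+(G0-Gt)*s;wps.append((G+r.apply([0,0,off]),r))
plan(wps,50,s2)
```

```text
!! row 24 e 0.0 step [0.18 0.   0.02 0.53 0.11 0.56] 20.68090907092819 8.558621384311845
50 -2.9 -4.1 -2.9 0 0 -7.8; 50 -2.2 -4.6 -2.9 0 0 -7.7; 50 -1.7 -4.7 -3 0 0 -7.8; 50 -1 -5 -2.9 0 0 -7.8; 50 -0.3 -5 -2.9 0 0 -7.8; 50 0.4 -5.1 -2.9 0 0 -7.7; 50 1.1 -4.9 -2.9 0 0 -7.8; 50 1.7 -4.7 -3 0 0 -7.8

50 2.4 -4.5 -2.9 0 0 -7.8; 50 2.9 -4.1 -2.9 0 0 -7.7; 50 3.5 -3.7 -2.9 0 0 -7.8; 50 3.9 -3.2 -2.9 0 0 -7.8; 50 0 0 0 0 0 -7.8; 50 0 0 0 0 0 -7.7; 50 0 0.1 0 0 0 -7.8; 50 0 0 0 0 0 -7.8

50 -1.8 -8 -1.5 2.9 0 -1.7; 50 -2.3 -11.1 -1.6 4 0 -2.3; 50 -2.4 -14.1 -1.2 4.9 0 -2.8; 50 -2.1 -16.4 -0.2 5.8 0 -3.4; 50 -1.4 -18.3 1.4 6.4 0 -3.7; 50 -0.4 -19.5 3.3 6.9 0 -3.9; 50 0.7 -19.8 5.5 7.2 0 -4.2; 50 2 -19.2 7.8 7.3 0 -4.2

50 3.1 -18 9.7 7.4 0 -4.3; 50 4 -15.8 11.3 7.2 0 -4.2; 50 4.8 -13.4 12.2 6.9 0 -3.9; 50 5 -10.7 12.5 6.4 0 -3.7; 50 4.9 -8 11.9 5.7 0 -3.4; 50 4.5 -5.6 10.7 5 0 -2.8; 50 3.7 -3.5 8.9 4 0 -2.3; 50 2.8 -2 6.5 2.9 0 -1.7

end [ 0.3982 -0.128   0.129 ] [-0.37  0.69  1.43 -0.35  2.01 -1.92] maxstep 0.62 margin 0.47
```

{"fn": "carry_out", "kwargs": {"steps": "50 -2.9 -4.1 -2.9 0 0 -7.8; 50 -2.2 -4.6 -2.9 0 0 -7.7; 50 -1.7 -4.7 -3 0 0 -7.8; 50 -1 -5 -2.9 0 0 -7.8; 50 -0.3 -5 -2.9 0 0 -7.8; 50 0.4 -5.1 -2.9 0 0 -7.7; 50 1.1 -4.9 -2.9 0 0 -7.8; 50 1.7 -4.7 -3 0 0 -7.8"}}

```text
time_s: 32.7
eef_pos: [0.6464, -0.0959, 0.1315]
tool_rot: [-2.113, -0.244, -0.448]
wrist_force: [-0.6, -0.8, -5.5]
gripper_width: 0.0559
```

{"fn": "carry_out", "kwargs": {"steps": "50 2.4 -4.5 -2.9 0 0 -7.8; 50 2.9 -4.1 -2.9 0 0 -7.7; 50 3.5 -3.7 -2.9 0 0 -7.8; 50 3.9 -3.2 -2.9 0 0 -7.8; 50 0 0 0 0 0 -7.8; 50 0 0 0 0 0 -7.7; 50 0 0 0 0 0 -7.8; 50 0 0 0 0 0 -7.8"}}

```text
time_s: 33.5
eef_pos: [0.6463, -0.0958, 0.1546]
tool_rot: [-1.815, -1.403, -1.051]
wrist_force: [0.5, 0.2, -5.2]
gripper_width: 0.0556
```

{"fn": "carry_out", "kwargs": {"steps": "50 -1.8 -8 -1.5 2.9 0 -1.7; 50 -2.3 -11.1 -1.6 4 0 -2.3; 50 -2.4 -14.1 -1.2 4.9 0 -2.8; 50 -2.1 -16.4 -0.2 5.8 0 -3.4; 50 -1.4 -18.3 1.4 6.4 0 -3.7; 50 -0.4 -19.5 3.3 6.9 0 -3.9; 50 0.7 -19.8 5.5 7.2 0 -4.2; 50 2 -19.2 7.8 7.3 0 -4.2"}}

```text
time_s: 34.3
eef_pos: [0.5171, -0.106, 0.1413]
tool_rot: [-0.943, -1.923, -0.544]
wrist_force: [0.5, 0.5, -5.4]
gripper_width: 0.056
```

{"fn": "carry_out", "kwargs": {"steps": "50 3.1 -18 9.7 7.3 0 -4.2; 50 4 -15.8 11.3 7.2 0 -4.2; 50 4.8 -13.4 12.2 6.9 0 -3.9; 50 5 -10.7 12.5 6.4 0 -3.7; 50 4.9 -8 11.9 5.7 0 -3.4; 50 4.5 -5.6 10.7 5 0 -2.8; 50 3.7 -3.5 8.9 4 0 -2.3; 50 2.8 -2 6.5 2.9 0 -1.7"}}

```text
time_s: 35.1
eef_pos: [0.398, -0.1266, 0.1279]
tool_rot: [0.003, -2.094, -0.001]
wrist_force: [-0.7, -0.2, -5.3]
gripper_width: 0.0561
```

{"fn": "carry_out", "kwargs": {"steps": "50 0 0 0 0 0 0; 50 0 0 0 0 0 0; 50 0 0 0 0 0 0"}}

```text
time_s: 35.4
eef_pos: [0.3986, -0.1279, 0.1282]
tool_rot: [-0.003, -2.094, -0.002]
wrist_force: [0.2, 0.3, -4.9]
gripper_width: 0.056
```

Run:
```python
from plan import *
st()
p,r,_=cur();print("err vs pose",np.degrees((r.inv()*pose(180,60,180)).as_rotvec()))
w=robot.capture("wrist");s=robot.capture("side")
cv2.imwrite("pics/y_w.png",cv2.convertScaleAbs(w["frame"],alpha=1.4))
cv2.imwrite("pics/y_s.png",cv2.convertScaleAbs(cv2.resize(s["frame"][90:290,150:410],None,fx=2.9,fy=2.9),alpha=1.1))
```

```text
t 35.4 p [ 0.3986 -0.1279  0.1282] R [[-0.5, 0.003, -0.866], [0.001, 1.0, 0.002], [0.866, -0.0, -0.5]] q [-0.37   0.698  1.425 -0.351  2.011 -1.916] F [ 0.2  0.3 -4.9] w 56.0
err vs pose [ 0.13831097 -0.01276757 -0.08546673]
```

View pics/y_s.png

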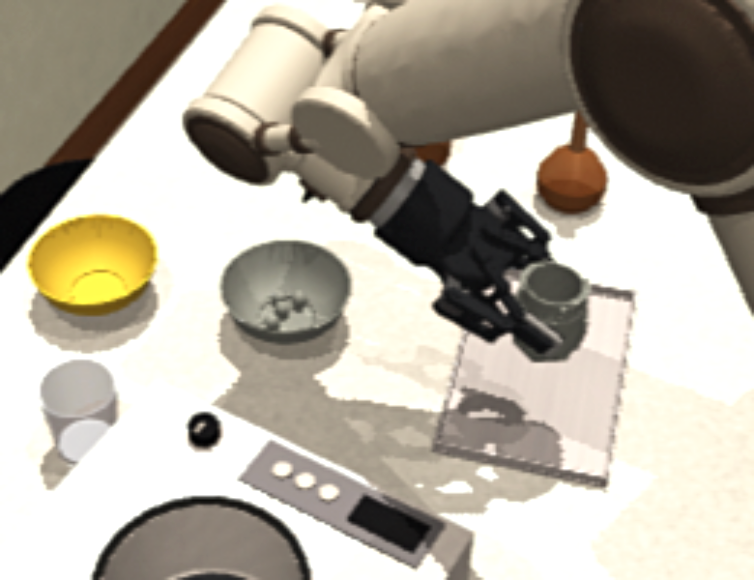

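View pics/y_w.png

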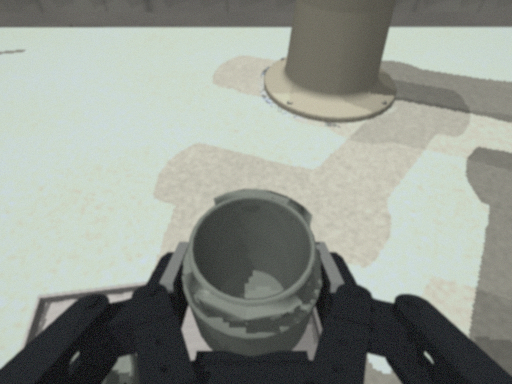

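The balls are in the steel bowl at (288,308) in the side crop, and the empty jar is upright over its spot. Lowering it.

{"fn": "carry_out", "kwargs": {"steps": "50 -17.3 0 10 0 0 0; 50 -21.7 0 12.5 0 0 0; 50 -19.1 0 11 0 0 0; 50 -12.1 0 7 0 0 0; 50 -6.9 0 4 0 0 0; 50 -2.6 0 1.5 0 0 0; 50 0 0 0 0 0 0; 50 0 0 0 0 0 0"}}

```text
time_s: 36.3
eef_pos: [0.3985, -0.1279, 0.037]
tool_rot: [-0.002, -2.094, 0.0]
wrist_force: [0.2, -0.8, -4.9]
gripper_width: 0.056
```

{"fn": "carry_out", "kwargs": {"steps": "50 -2.6 0 1.5 0 0 0; 50 -1.7 0 1 0 0 0; 50 -1.3 0 0.8 0 0 0; 50 -0.9 0 0.5 0 0 0; 50 0 0 0 0 0 0; 50 0 0 0 0 0 0"}}

```text
time_s: 36.9
eef_pos: [0.3978, -0.1276, 0.0286]
tool_rot: [-0.001, -2.093, -0.0]
wrist_force: [-0.0, -0.7, -4.5]
gripper_width: 0.0562
```

{"fn": "carry_out", "kwargs": {"steps": "50 -0.5 0 0.3 0 0 0; 50 0 0 0 0 0 0; 50 0 0 0 0 0 0"}}

```text
time_s: 37.2
eef_pos: [0.3979, -0.1277, 0.0283]
tool_rot: [-0.001, -2.092, -0.0]
wrist_force: [0.1, 0.4, -2.2]
gripper_width: 0.0556
```

{"fn": "carry_out", "kwargs": {"steps": "50 -0.5 0 0.3 0 0 0; 50 0 0 0 0 0 0; 50 0 0 0 0 0 0"}}

```text
time_s: 37.5
eef_pos: [0.3979, -0.1277, 0.0283]
tool_rot: [-0.001, -2.092, -0.0]
wrist_force: [-0.6, 1.1, 4.6]
gripper_width: 0.0561
```

Run:
```python
from plan import *
st()
w=robot.capture("wrist");s=robot.capture("side")
cv2.imwrite("pics/z_w.png",cv2.convertScaleAbs(w["frame"],alpha=1.4))
cv2.imwrite("pics/z_s.png",cv2.convertScaleAbs(cv2.resize(s["frame"][130:290,230:430],None,fx=3.8,fy=3.6),alpha=1.1))
```

```text
t 37.5 p [ 0.3979 -0.1277  0.0283] R [[-0.498, 0.001, -0.867], [0.001, 1.0, 0.001], [0.867, -0.001, -0.498]] q [-0.369  0.868  1.393 -0.335  1.883 -1.866] F [-0.6  1.1  4.6] w 56.1
```

View pics/z_w.png

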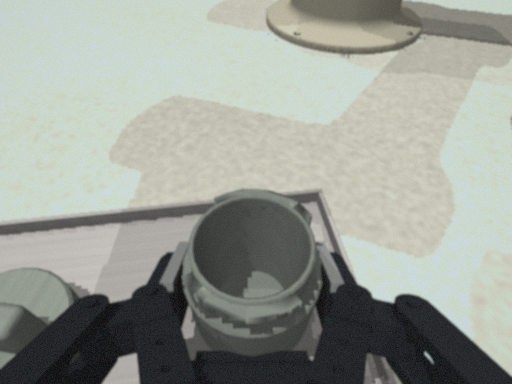

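View pics/z_s.png

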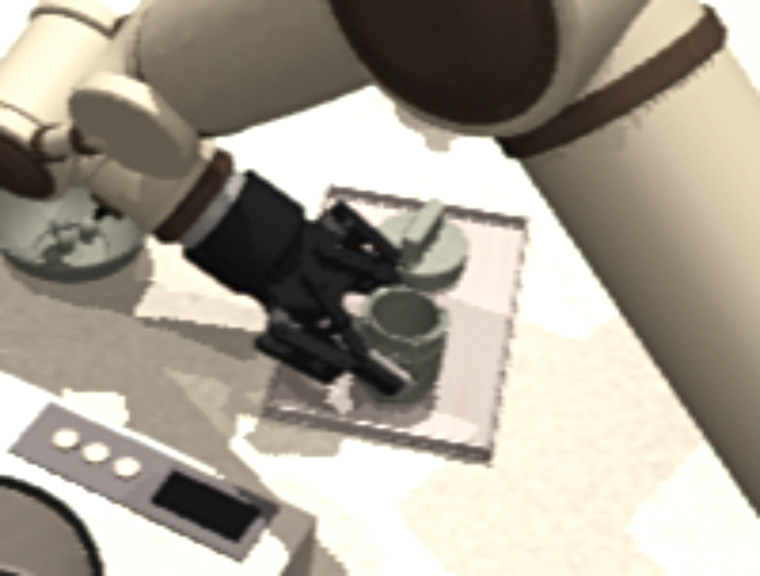

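The jar stands on the tray floor, since the load has reversed to +4.6 N. Opening, then backing out along the tool axis.

{"fn": "carry_out", "kwargs": {"steps": "65 0 0 0 0 0 0; 80 0 0 0 0 0 0; 85 0 0 0 0 0 0; 85 0 0 -5 0 0 0; 85 0 0 -20 0 0 0; 85 0 0 -35 0 0 0; 85 0 0 -40 0 0 0; 85 10 0 -30 0 0 0"}}

```text
time_s: 38.4
eef_pos: [0.5071, -0.1275, 0.1014]
tool_rot: [-0.001, -2.093, -0.0]
wrist_force: [-0.5, -0.3, 0.4]
gripper_width: 0.0853
```

{"fn": "carry_out", "kwargs": {"steps": "85 30 0 -10 0 0 0; 85 35 0 -10 0 0 0; 85 20 0 -5 0 0 0; 85 0 0 0 0 0 0; 85 0 0 0 0 0 0; 85 0 0 0 0 0 0"}}

```text
time_s: 39.0
eef_pos: [0.4844, -0.1275, 0.1855]
tool_rot: [-0.0, -2.09, -0.001]
wrist_force: [-0.4, -0.4, -0.4]
gripper_width: 0.0852
```

Run:
```python
from plan import *
st()
w=robot.capture("wrist");s=robot.capture("side");t=robot.capture("top")
cv2.imwrite("pics/zz_w.png",cv2.convertScaleAbs(w["frame"],alpha=1.4))
cv2.imwrite("pics/zz_s.png",cv2.convertScaleAbs(cv2.resize(s["frame"],None,fx=1.5,fy=1.5),alpha=1.1))
cv2.imwrite("pics/zz_t.png",cv2.convertScaleAbs(cv2.resize(t["frame"],None,fx=1.5,fy=1.5),alpha=1.3))
for q,z in(("bottle",.06),("flask",.05),("beaker",.04)): print(q,[(np.round(x["xy"],1),round(x["conf"],2),np.round(onz(t,x["xy"],z),3)) for x in robot.search_frame(t,q)])
```

```text
t 39.0 p [ 0.4844 -0.1275  0.1855] R [[-0.497, 0.001, -0.868], [-0.0, 1.0, 0.001], [0.868, 0.001, -0.497]] q [-0.327  0.815  1.111 -0.354  2.212 -1.956] F [-0.4 -0.4 -0.4] w 85.2
bottle [(array([260.1, 269.1]), 0.64, array([ 0.418, -0.127,  0.06 ])), (array([363.8, 196.6]), 0.57, array([ 0.64 , -0.443,  0.06 ])), (array([357.6, 250.6]), 0.48, array([ 0.476, -0.418,  0.06 ]))]
flask [(array([359.2, 252.3]), 0.83, array([ 0.471, -0.425,  0.05 ]))]
beaker [(array([207.8, 160.4]), 0.72, array([0.75, 0.04, 0.04])), (array([276.9, 269.8]), 0.44, array([ 0.416, -0.179,  0.04 ]))]
```

View pics/zz_s.png

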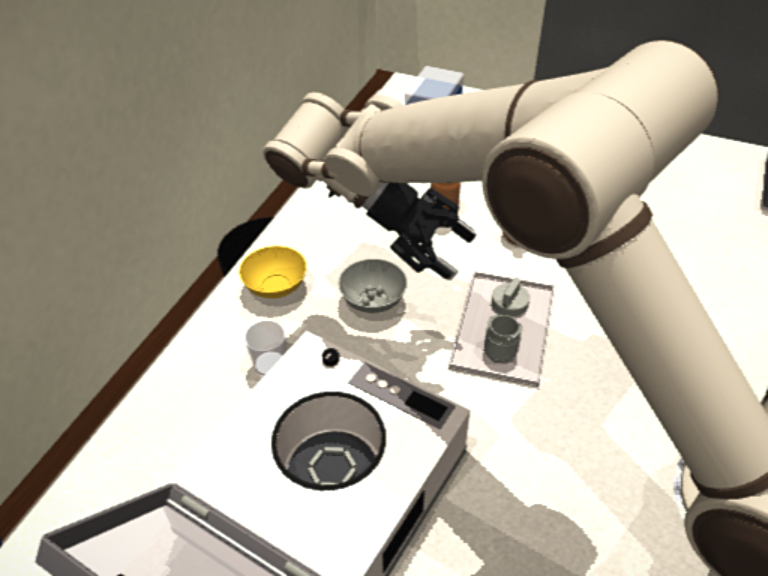

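View pics/zz_w.png

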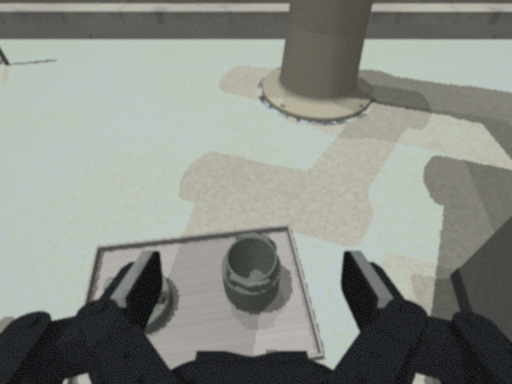

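View pics/zz_t.png

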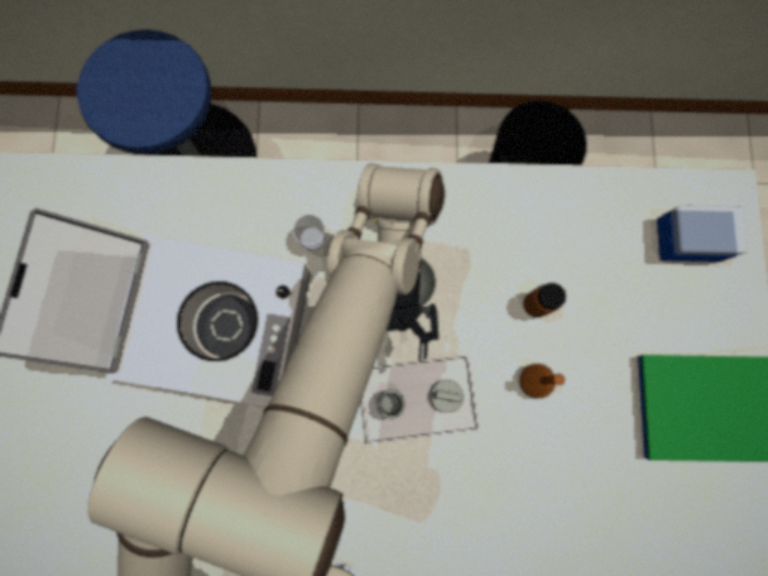

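All checks agree. The jar stands upright at side (503,338) with the lid flat at (511,297), both in the tray, and the balls are in the steel bowl at (373,295). Bottle, flask and beaker are where they started, and nothing is touching the gripper. Handing in.

Run:
```python
from plan import *
print(robot.finish_job()); st()
```

```text
the job is handed in; nothing more can be done
None
the job is handed in; nothing more can be done
```

The job is done and handed in at about 39 s of the 72 s allowed:
- **Lid:** I turned it 90° anticlockwise in the seat, lifted it off and set it flat in the tray.
- **Jar:** I lifted it out from straight above, stood it in the tray and let go. I then gripped it again at an angle, tipped it to about 100° over the steel bowl and set it back upright beside the lid.

**Last checks:**
- The wrist view right after tipping showed all four balls in the steel bowl and the jar empty. The balls still showed in the bowl in the final side picture.
- Both the jar and the lid were put down in small steps until the wrist force showed contact, then released.
- In the final pictures the jar stands upright and the lid lies flat in the tray, and the gripper is clear of everything.
- The bottle and flask came back within about 2 mm of their first positions.

**One disagreement:** the network's last top-view fix on the beaker came out about 15 mm off its first one. The arm partly hid it in that view, and in the side picture it sits at the same pixel as before, so I take it as unmoved.

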